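# Re-seat the reference cell and hold the lamp shutter open at the mark

### The arm

A 6-joint arm with a two-finger parallel gripper is mounted at the origin on the work surface. World frame = base frame: x ahead of the robot, y to its left, z up, the work surface at z = 0. Lengths are in mm, angles in rad, forces in N, time in s.
With the tool pointing down it reaches from about 350 to 975 mm from the base axis. Payload 7.1 kg.
Tool frame: the origin (TCP) lies at the very end of the fingers, on their centre line; the grasp point (between the pads) lies 19 mm behind it (ctrl.grip_point_offset is the distance from the TCP to the grasp point, in mm); x points along the fingers, y is the direction in which the jaws open and shut, and the axes are right-handed (so a half turn about x gives the same grasp; the last joint's range is limited). The gripper opens to 88 mm and grips with 3 to 60 N. Pads are 20 mm wide; open, the fingers measure 115 mm over their backs; the gripper's body (75 mm by 178 mm) begins 61 mm behind the grasp point.
Start: joints at [1.281, 0.423, 1.63, -0, 1.089, -0.019], TCP at [167.157, 602.215, 190.175] pointing down, gripper open.
Joint ranges: [-3, 3], [-0.9, 2.11], [0.09, 2.58], [-1.31, 4.45], [0.11, 2.69], [-2.54, 2.54]. Speed limits (rad/s): [2.39, 2.39, 3.01, 3.14, 3.14, 3.14].

### API

Orientations are given as a rotation vector (axis times angle).
In Python, from workcell import ctrl, vision, workorder gives the robot as it stands.
- The arm moves only by the shell command python3 -m crank 'ROWS'. ROWS is JSON, a list of rows, each a list of 3 entries, a list of its own where there are three numbers: the shift along the tool's x, y, z in m, then the turn, a rotation vector about the tool's x, y, z in rad, then the finger opening in m, from 0 to 0.0878. In form: [[[dx, dy, dz], [wx, wy, wz], jaw], ...]. A call has exactly 8 rows; each row shifts and turns the commanded pose from where the row before left it, along the tool's axes as they then stand; what a row does not reach is not made up. A row lasts 1/12 s, in which the tool goes at most 41.7 mm and 7.16 degrees, less where a joint would pass 70% of its speed; a pose out of reach is approached as far as the arm can. A call with a gripper value outside its range is refused whole. The fingers move at their own pace and stop on an object; the grip force is fixed at half the most. Time passes only in rows, so rows that do not move let the fingers close, or fill a call up. It gives the time, the measured TCP pose, the force and the opening at its end, in the units of the state.
- ctrl.get_obs(): the state, without advancing time (a new reading comes with each control period).
- vision.get_image(name): name is "scene" or "side" or "wrist"; returns a dict with "img" (420x560x3 uint8, blue, green, red), "mtx" (3x3 intrinsics, pixels), "rvec" (rotation vector, rad) and "tvec" (3), from world to camera coordinates, as OpenCV has them; the wrist camera has in their place "hand_eye" (4x4, takes a point from camera to tool coordinates, whose origin is the TCP and whose axes are the tool frame's). Camera axes: x right, y down, z forward; pixel columns grow to the right and rows downward; lengths in mm; the calibration is good to about 2 mm. The wrist camera is an equidistant fisheye: a pixel r from the principal point sees the ray r / f radians off the axis. A picture is of the moment at which its call begins: read the wrist's pose just before it. There is no depth.
- workorder.close_job(): hands the job in, once; it reports no verdict.
The state is a dict: "t": time; "qpos": joint angles; "qvel": joint speeds; "joint_torque": joint torques, N m; "ee_pos": TCP position; "orientation": TCP orientation; "ft_force": force on the tool from outside, world axes, zero at the start; "moment": the same for the moment, N m; "width": finger opening in mm.
Only numpy, scipy, OpenCV 4.12 (cv2) and the standard library are available. Lean on these libraries where they do the work, as an engineer would, in place of code of your own. Each camera call takes 0.05 s, during which the arm holds its last target.

### The job

On the small optical bench the reference cell stands the wrong way round: give it a quarter turn so that its blue windows face the lamp house and the detector, stand it back on its seat between the jaws in line with the lamp opening, let go of it, and slide the loose jaw up snug against it, closing up the play. Then pull the lamp's red spring-return shutter handle out until its red pointer stands on the green mark, and finish while still holding it there. Do not tip the cell over, and leave the cup, the bottle and the slide box where they are.

Things in the scene. Friction and masses are not known exactly. Their poses are not given: they have to be found in the camera images.
- bench: fixed optical bench: aluminium base plate 240 x 370 mm, 12 mm thick, on the table. Origin: on the table top, right below where the clamped cell belongs; +x from the loose jaw to the fixed jaw (away from the robot), +y from the cell to the lamp house, z up. The cell's seat is the plate's top, z = 12 mm. The light runs along y at x = 0. 'Bench x, y' below (mm) mean this frame
- lamp (a point): mouth of the lamp's black nozzle (20 mm across), at bench x 0, y 85, 60 mm above the table. The white lamp house behind it is 70 x 70 mm (x, y), centre at bench (25, 140), its top 95 mm above the table
- detector (a point): lens of the blue detector box, at bench x 0, y -86, 60 mm above the table. The box is 50 x 35 mm (x, y), centre at bench (0, -110), its top 90 mm above the table
- fixed_jaw (a point): top edge, at mid-width, of the gripping face of the dark fixed jaw: bench x = 15, y = 0, 37 mm above the table (25 mm above the plate). The face looks to bench -x and is 30 mm wide
- cell: loose reference cell: upright black block 30 x 30 x 80 mm, about 130 g, origin at the centre of its underside. Blue windows on its +x and -x faces; a white line on top runs along its x, from window to window. Starts on the seat with its windows towards the jaws. Wanted: its x along the bench's y (either way round), at bench (0, 0); the closing jaw pushes it the last mm against the fixed jaw
- jaw (a joint): opening of the loose steel jaw (m): 0 when it closes on the 30 mm cell resting against the fixed jaw; grows along bench -x. Its gripping face is at bench x = -15 mm minus this; 30 mm wide, top 37 mm above the table. Starts open 0.018 to 0.026; stays where it is left (about 3 N friction)
- jaw_post (a point): on the axis of the loose jaw's upright black post (16 mm diameter, from 20 to 75 mm above the table), 60 mm above the table, 50 mm behind (bench -x) the jaw's gripping face, at bench y = 0. The carriage below it is 24 mm wide, top 20 mm above the table. Move the post to move the jaw
- shutter (a joint): how far the shutter slide is pulled out (m) along the bench's -x: 0 is shut (its rest), 0.060 its end stop. A spring pulls it back: about 4 N at 0, growing by 1.2 N every 10 mm
- shutter_handle (a point): on the axis of the shutter's upright red handle post (16 mm diameter, from 24 to 80 mm above the table), 62 mm above the table. Shut, it stands at bench (-85, 140), 75 mm in front of the lamp house; the slide bar under it is 22 mm wide, top 24 mm above the table
- shutter_pointer (a point): end of the thin red pointer of the shutter, 43 mm beside the handle post in the bench's +y at the same bench x, 21 mm above the table; moves with the handle
- mark_line (a point): centre of the green mark, a stripe 10 mm wide along the bench's x, beside the pointer's path (15 mm farther in y); axes like the bench's. The pointer stands on the mark when both have the same bench x
- mark (a joint): where the green mark stands (m), on the same scale as shutter: the pointer is on the middle of the mark when shutter equals this value. 0.022 to 0.042; does not move
- cup: bystander: a cream paper cup, 72 mm across, 85 mm high, origin at the centre of its underside
- bottle: bystander: an amber dropper bottle, 44 mm across, 85 mm high, origin at the centre of its underside
- slidebox: bystander: a blue slide box with white lid, 82 x 32 x 40 mm, origin at the centre of its underside

How it is judged:
By the outcome, as a careful person would: the job done as asked, in the order asked, and still so for the second after the job is handed in, while the arm keeps its last pose, push and grip.
It also fails if it takes over 48 s, if anything falls off the work surface, if the arm or the gripper's body presses on something with over 40 N, if the wrist force passes 120 N, or if a joint passes its speed limit or range.

## Working session

There is one attempt and no reset: what is moved stays moved. The work goes in short steps, Python scripts to look and compute and a shell command to move; the robot and the scene stay as the last step left them, time stands still between calls to the robot, and variables do not carry over. Pictures are saved under pics/ and viewed, and the job is handed in when it is done.

```bash
mkdir -p pics; ls
python3 - <<'E'
from workcell import ctrl, vision
import cv2
o=ctrl.get_obs(); print(o, ctrl.grip_point_offset)
for n in ["scene","side","wrist"]:
    d=vision.get_image(n); cv2.imwrite(f"pics/{n}0.png",d["img"])
    print(n,{k:v for k,v in d.items() if k!="img"})
E
```

```text
pics
{'t': 0.0, 'qpos': array([ 1.28098594e+00,  4.23860029e-01,  1.63066737e+00, -6.38684765e-06,
        1.08862550e+00, -1.89895846e-02]), 'qvel': array([ 0.00073925,  0.00010623,  0.00056782,  0.00100266,  0.00095545,
       -0.0023175 ]), 'joint_torque': array([ 1.92716194e-03, -5.44618142e+01, -2.73647600e+01,  6.44974876e-02,
        2.27526360e-02, -1.34211159e-04]), 'ee_pos': array([166.99901886, 601.64674378, 189.39865839]), 'orientation': array([ 0.21137459,  1.56055658, -0.2138038 ]), 'ft_force': array([-0.47355985, -0.02455319, -0.04523726]), 'moment': array([ 0.01025872, -0.0196157 ,  0.01724373]), 'width': 87.53452791664047} 18.700000000000003
scene {'mtx': array([[386.74443754,   0.        , 284.00787943],
       [  0.        , 386.74443754, 216.03444224],
       [  0.        ,   0.        ,   1.        ]]), 'rvec': array([ 1.88538467,  1.78913439, -0.61615539]), 'tvec': array([ -60.28660025, -456.21418523, 1256.73457886])}
side {'mtx': array([[397.6050478 ,   0.        , 280.92206031],
       [  0.        , 397.6050478 , 208.61718088],
       [  0.        ,   0.        ,   1.        ]]), 'rvec': array([ 0.38465142, -2.84025015,  1.05425321]), 'tvec': array([609.05577511, 161.22247036, 922.17979593])}
wrist {'mtx': array([[325.1922621 ,   0.        , 280.02384093],
       [  0.        , 325.1922621 , 213.28092317],
       [  0.        ,   0.        ,   1.        ]]), 'hand_eye': array([[ 5.06185470e-04, -3.05759802e-01,  9.52108548e-01,
        -1.95077805e+02],
       [ 9.99999862e-01,  2.90504391e-04, -4.38354257e-04,
         1.43802719e-01],
       [-1.42560603e-04,  9.52108638e-01,  3.05759906e-01,
        -8.59410117e+01],
       [ 0.00000000e+00,  0.00000000e+00,  0.00000000e+00,
         1.00000000e+00]])}
```

View pics/scene0.png

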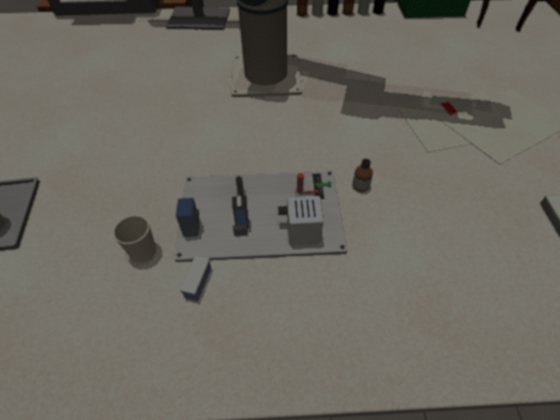

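View pics/side0.png

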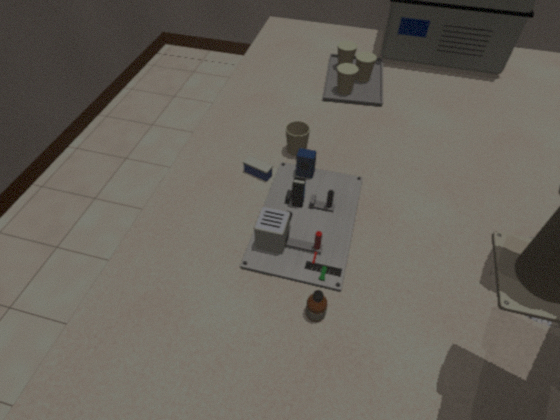

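View pics/wrist0.png

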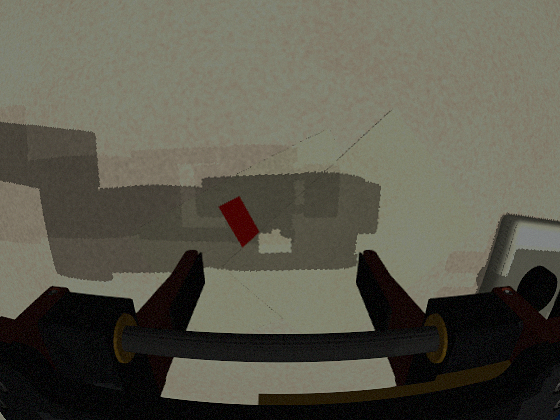

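The bench is visible in both fixed views, at about (260,215) in scene and (305,220) in side. I'll enlarge those areas.

Run:
```python
import cv2
a=cv2.imread("pics/scene0.png")[150:300,110:390]; b=cv2.imread("pics/side0.png")[110:330,230:390]
g=lambda i:cv2.convertScaleAbs(i,alpha=1.8)
cv2.imwrite("pics/scene0c.png",g(cv2.resize(a,(784,420),interpolation=cv2.INTER_CUBIC)))
cv2.imwrite("pics/scene0d.png",g(cv2.resize(cv2.imread("pics/scene0.png")[160:265,170:350],None,fx=4.4,fy=4.4,interpolation=cv2.INTER_CUBIC)))
cv2.imwrite("pics/side0c.png",g(cv2.resize(cv2.imread("pics/side0.png")[140:290,235:375],None,fx=4,fy=4,interpolation=cv2.INTER_CUBIC)))
```

```text
(no output)
```

View pics/scene0d.png

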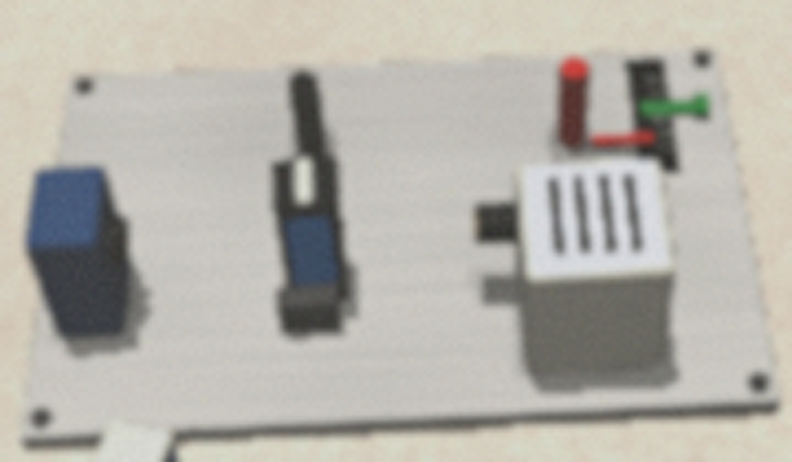

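View pics/side0c.png

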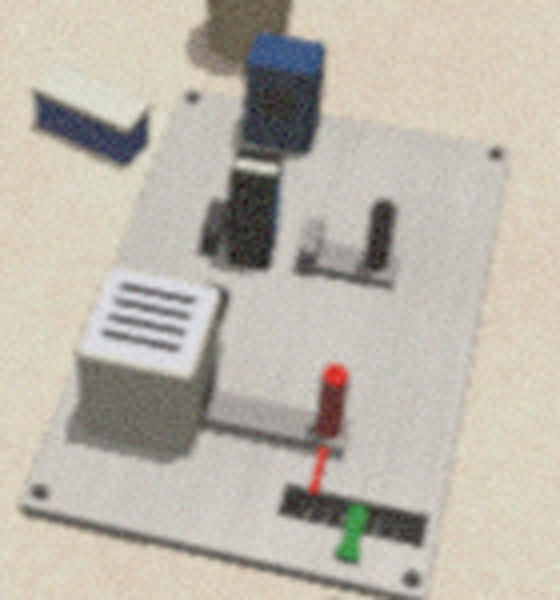

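```bash
cat > h.py <<'E'
import numpy as np, cv2, json
from scipy.spatial.transform import Rotation as R
from scipy.optimize import least_squares
CAM={'scene':(np.array([[386.74443754,0,284.00787943],[0,386.74443754,216.03444224],[0,0,1]]),np.array([1.88538467,1.78913439,-0.61615539]),np.array([-60.28660025,-456.21418523,1256.73457886])),
'side':(np.array([[397.6050478,0,280.92206031],[0,397.6050478,208.61718088],[0,0,1]]),np.array([0.38465142,-2.84025015,1.05425321]),np.array([609.05577511,161.22247036,922.17979593]))}
def proj(n,P): 
    K,r,t=CAM[n]; return cv2.projectPoints(np.atleast_2d(P).astype(float),r,t,K,None)[0][:,0]
def ray_z(n,uv,z):
    K,r,t=CAM[n]; M=R.from_rotvec(r).as_matrix(); d=M.T@np.linalg.solve(K,[uv[0],uv[1],1]); c=-M.T@t
    return c+d*(z-c[2])/d[2]
def b2w(p,P): 
    P=np.atleast_2d(P).astype(float); c,s=np.cos(p[2]),np.sin(p[2])
    return np.c_[p[0]+c*P[:,0]-s*P[:,1],p[1]+s*P[:,0]+c*P[:,1],P[:,2]]
def w2b(p,P):
    P=np.atleast_2d(P).astype(float); c,s=np.cos(p[2]),np.sin(p[2]); d=P[:,:2]-np.array(p[:2])
    return np.c_[c*d[:,0]+s*d[:,1],-s*d[:,0]+c*d[:,1],P[:,2]]
E
cat > fit.py <<'E'
from h import *
L=[(-10,105,95),(-10,175,95),(60,105,95),(60,175,95)]; D=[(-25,-127.5,90),(-25,-92.5,90),(25,-127.5,90),(25,-92.5,90)]; H=[(-85,140,80)]
sc=np.array([(519,168),(658,163),(525,276),(672,270),(38,171),(100,167),(30,246),(95,248),(574,68)],float); sc=(sc+.5)/4.4-.5+[170,160]
sd=np.array([(225,287),(190,368),(116,270),(80,352),(324,46),(318,83),(257,34),(247,70),(336,374)],float); sd=(sd+.5)/4-.5+[235,140]
P=np.array(L+D+H,float)
for cams in (['scene'],['side'],['scene','side']):
    f=lambda p:np.concatenate([(proj(n,b2w(p,P))-{'scene':sc,'side':sd}[n]).ravel() for n in cams])
    s=least_squares(f,[600,0,0],x_scale=[1,1,.01]); print(cams,s.x,np.abs(s.fun).max(),np.sqrt(np.mean(s.fun**2)))
p=s.x; np.save('bench.npy',p)
cv=lambda n,u:(np.array(u)+.5)/(4.4 if n=='scene' else 4)-.5+([170,160] if n=='scene' else [235,140])
for nm,n,u,z in [('post','scene',(302,75),75),('post','side',(382,206),75),('cell','scene',(303,182),92),('cell','side',(259,163),92),
  ('ptr','scene',(655,138),21),('ptr','side',(314,493),21),('green','scene',(647,107),20),('green','side',(356,524),20),('fix?','scene',(309,290),37)]:
    w=ray_z(n,cv(n,u),z); print(nm,n,w.round(1),w2b(p,w).round(1))
E
python3 fit.py
```

```text
['scene'] [ 6.12420185e+02 -6.88520060e+01  3.61943154e-03] 2.1917465187366076 0.9925744603355359
['side'] [ 6.07853905e+02 -6.52669210e+01  9.15587846e-03] 3.1440386999151713 1.2360401618203591
['scene', 'side'] [ 6.10144376e+02 -6.79469471e+01  8.10845607e-03] 2.556438082114653 1.367157657451221
post scene [518.9 -69.8  75. ] [[-91.3  -1.1  75. ]]
post side [522.7 -68.1  75. ] [[-87.4   0.6  75. ]]
cell scene [605.5 -65.8  92. ] [[-4.6  2.2 92. ]]
cell side [602.5 -67.5  92. ] [[-7.6  0.5 92. ]]
ptr scene [524.7 116.1  21. ] [[-84.  184.7  21. ]]
ptr side [522.5 115.8  21. ] [[-86.1 184.4  21. ]]
green scene [500.9 114.2  20. ] [[-107.8  183.    20. ]]
green side [495.  129.2  20. ] [[-113.5  198.    20. ]]
fix? scene [628.9 -67.7  37. ] [[18.8  0.1 37. ]]
```

```bash
cat >> h.py <<'E'
def obs():
    from workcell import ctrl
    o=ctrl.get_obs(); M=R.from_rotvec(o['orientation']).as_matrix()
    print('t',round(o['t'],2),'pos',o['ee_pos'].round(1),'q',o['qpos'].round(3),'F',o['ft_force'].round(1),'w',round(o['width'],1)); print(M.round(3)); return o,M
def go(target,M_des=None):
    "print shift (mm) in current tool axes to a world target"
    o,M=obs(); print('shift tool xyz mm',(M.T@(np.array(target)-o['ee_pos'])).round(1))
    if M_des is not None: print('rotvec to desired (tool)',R.from_matrix(M.T@M_des).as_rotvec().round(4))
E
python3 - <<'E'
from h import *
p=np.load('bench.npy')
# desired: tool x down, tool y along bench y
c,s=np.cos(p[2]),np.sin(p[2])
for y in ([-s,c,0],[c,s,0],[s,-c,0]):
    x=np.array([0,0,-1.]);y=np.array(y); go([540,-68,230],np.c_[x,y,np.cross(x,y)])
E
```

```text
t 0.15 pos [167.  601.8 189.6] q [ 1.281  0.424  1.63   0.     1.089 -0.019] F [-0.1 -0.4 -0.2] w 87.8
[[-0.     0.268  0.964]
 [-0.001  0.964 -0.268]
 [-1.    -0.001 -0.   ]]
shift tool xyz mm [ -39.8 -545.6  538.5]
rotvec to desired (tool) [-2.789e-01 -2.000e-04  1.200e-03]
t 0.15 pos [167.  601.8 189.6] q [ 1.281  0.424  1.63   0.     1.089 -0.019] F [-0.1 -0.4 -0.2] w 87.8
[[-0.     0.268  0.964]
 [-0.001  0.964 -0.268]
 [-1.    -0.001 -0.   ]]
shift tool xyz mm [ -39.8 -545.6  538.5]
rotvec to desired (tool) [1.2919e+00 7.0000e-04 1.0000e-03]
t 0.15 pos [167.  601.8 189.6] q [ 1.281  0.424  1.63   0.     1.089 -0.019] F [-0.1 -0.4 -0.2] w 87.8
[[-0.     0.268  0.964]
 [-0.001  0.964 -0.268]
 [-1.    -0.001 -0.   ]]
shift tool xyz mm [ -39.8 -545.6  538.5]
rotvec to desired (tool) [2.8626e+00 1.7000e-03 3.0000e-04]
```

```bash
r='[[-0.002,-0.0273,0.0269],[0,0,0],0.0878]'
python3 -m crank '[[[-0.002,-0.0273,0.0269],[0,0,0],0.0878],[[-0.002,-0.0273,0.0269],[0,0,0],0.0878],[[-0.002,-0.0273,0.0269],[0,0,0],0.0878],[[-0.002,-0.0273,0.0269],[0,0,0],0.0878],[[-0.002,-0.0273,0.0269],[0,0,0],0.0878],[[-0.002,-0.0273,0.0269],[0,0,0],0.0878],[[-0.002,-0.0273,0.0269],[0,0,0],0.0878],[[-0.002,-0.0273,0.0269],[0,0,0],0.0878]]'
python3 -m crank '[[[-0.002,-0.0273,0.0269],[0,0,0],0.0878],[[-0.002,-0.0273,0.0269],[0,0,0],0.0878],[[-0.002,-0.0273,0.0269],[0,0,0],0.0878],[[-0.002,-0.0273,0.0269],[0,0,0],0.0878],[[-0.002,-0.0273,0.0269],[0,0,0],0.0878],[[-0.002,-0.0273,0.0269],[0,0,0],0.0878],[[-0.002,-0.0273,0.0269],[0,0,0],0.0878],[[-0.002,-0.0273,0.0269],[0,0,0],0.0878]]'
python3 -m crank '[[[-0.002,-0.0273,0.0269],[0,0,0],0.0878],[[-0.002,-0.0273,0.0269],[0,0,0],0.0878],[[-0.002,-0.0273,0.0269],[0,0,0],0.0878],[[-0.002,-0.0273,0.0269],[0,0,0],0.0878],[[0,0,0],[-0.07,0,0],0.0878],[[0,0,0],[-0.07,0,0],0.0878],[[0,0,0],[-0.07,0,0],0.0878],[[0,0,0],[-0.07,0,0],0.0878]]'
python3 - <<'E'
from h import *
from workcell import vision
obs()
d=vision.get_image('wrist'); cv2.imwrite('pics/wrist1.png',cv2.convertScaleAbs(d['img'],alpha=1.7))
E
```

```text
t: 0.82
ee_pos: [316.5, 332.5, 206.2]
orientation: [0.212, 1.56, -0.212]
ft_force: [0.6, 0.8, -0.2]
width: 87.8
t: 1.48
ee_pos: [465.5, 64.3, 222.3]
orientation: [0.213, 1.56, -0.213]
ft_force: [0.5, -0.2, -0.5]
width: 87.7
t: 2.15
ee_pos: [539.3, -68.2, 229.8]
orientation: [-0.009, 1.572, 0.009]
ft_force: [0.0, -0.1, 0.2]
width: 87.6
t 2.15 pos [539.3 -68.2 229.8] q [-0.148  0.258  1.773  0.     1.111 -1.73 ] F [ 0.  -0.1  0.2] w 87.6
[[-0.001 -0.012  1.   ]
 [ 0.     1.     0.012]
 [-1.     0.    -0.001]]
```

View pics/wrist1.png

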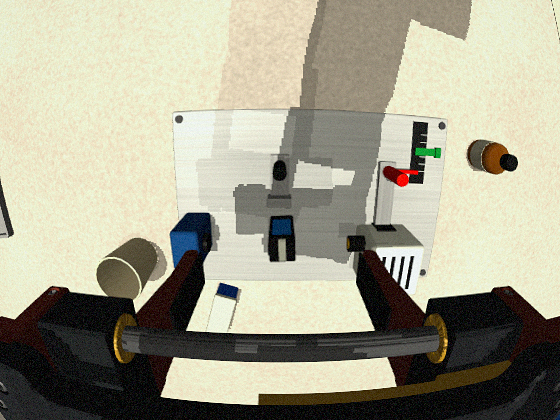

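```bash
cat >> h.py <<'E'
KW=np.array([[325.1922621,0,280.02384093],[0,325.1922621,213.28092317],[0,0,1]])
HE=np.array([[5.06185470e-04,-3.05759802e-01,9.52108548e-01,-195.077805],[9.99999862e-01,2.90504391e-04,-4.38354257e-04,.143802719],[-1.42560603e-04,9.52108638e-01,3.05759906e-01,-85.9410117],[0,0,0,1]])
def wray(pos,M,uv,z):
    d=cv2.fisheye.undistortPoints(np.array([[uv]],float),KW,np.zeros(4))[0,0]; d=np.array([d[0],d[1],1.])
    D=M@HE[:3,:3]@d; C=M@HE[:3,3]+pos
    return C+D*(z-C[2])/D[2]
def wproj(pos,M,P):
    P=np.atleast_2d(P).astype(float); T=(P-pos)@M; Cc=(T-HE[:3,3])@HE[:3,:3]
    return cv2.fisheye.projectPoints(Cc[:,None],np.zeros(3),np.zeros(3),KW,np.zeros(4))[0][:,0]
E
python3 - <<'E'
import cv2
i=cv2.imread('pics/wrist1.png')
cv2.imwrite('pics/w1a.png',cv2.resize(i[140:290,220:360],None,fx=4,fy=4,interpolation=cv2.INTER_CUBIC))
cv2.imwrite('pics/w1b.png',cv2.resize(i[110:300,340:460],None,fx=3,fy=3,interpolation=cv2.INTER_CUBIC))
E
```

```text
(no output)
```

View pics/w1a.png

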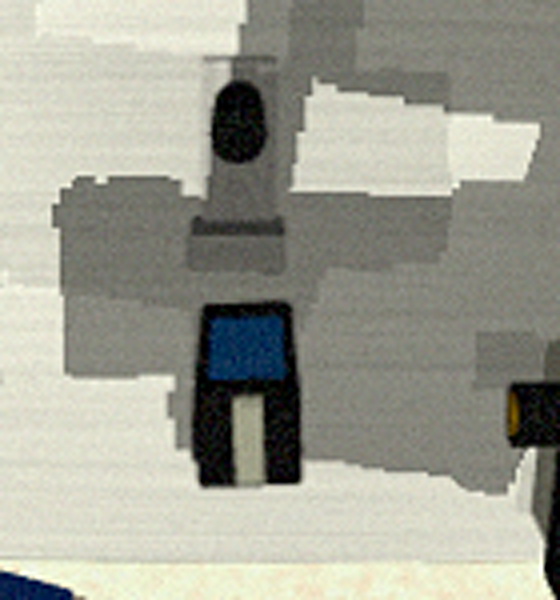

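View pics/w1b.png

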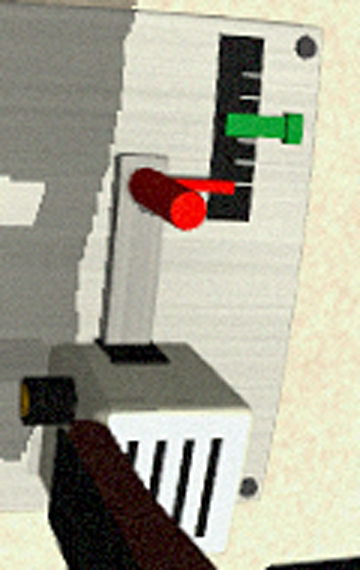

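```bash
cat > m1.py <<'E'
from h import *
o,M=obs(); p=np.load('bench.npy'); pos=o['ee_pos']
A=lambda u:(np.array(u)+.5)/4-.5+[220,140]
B=lambda u:(np.array(u)+.5)/3-.5+[340,110]
for n,f,u,z in [('cell c',A,(197,388),92),('cell c',A,(297,382),92),('cell c',A,(300,484),92),('cell c',A,(201,487),92),('line',A,(248,438),92),
 ('jawL',A,(188,271),37),('jawR',A,(285,271),37),('post',A,(240,138),75),('lampL',B,(108,410),95),('lampR',B,(252,408),95),('handle',B,(188,211),80),('ptr',B,(234,187),21),('greenL',B,(226,124),21),('greenR',B,(282,127),21)]:
    w=wray(pos,M,f(u),z); print(n,w.round(1),w2b(p,w)[0].round(1))
E
python3 m1.py
```

```text
t 2.2 pos [539.3 -68.1 229.8] q [-0.147  0.258  1.773 -0.     1.111 -1.734] F [-0.5  0.1 -0.5] w 87.7
[[-0.001 -0.016  1.   ]
 [ 0.     1.     0.016]
 [-1.     0.    -0.001]]
cell c [587.4 -79.6  92. ] [-22.8 -11.5  92. ]
cell c [585.2 -52.1  92. ] [-24.8  16.1  92. ]
cell c [616.4 -50.2  92. ] [ 6.4 17.7 92. ]
cell c [617.8 -78.3  92. ] [  7.6 -10.5  92. ]
line [602.3 -65.3  92. ] [-7.9  2.8 92. ]
jawL [570.3 -84.3  37. ] [-39.9 -16.   37. ]
jawR [569.8 -54.1  37. ] [-40.2  14.2  37. ]
post [520.7 -68.8  75. ] [-89.5  -0.2  75. ]
lampL [596.9  41.9  95. ] [-12.3 109.9  95. ]
lampR [596.7 103.1  95. ] [-12.1 171.2  95. ]
handle [522.1  70.4  80. ] [-86.9 139.1  80. ]
ptr [521.9 115.8  21. ] [-86.8 184.5  21. ]
greenL [493.9 108.9  21. ] [-114.8  177.7   21. ]
greenR [493.2 137.2  21. ] [-115.2  206.1   21. ]
```

```bash
python3 -m crank '[[[0,0.00045,0.0156],[0,0,0],0.0878],[[0,0.00045,0.0156],[0,0,0],0.0878],[[0,0.00045,0.0156],[0,0,0],0.0878],[[0,0.00045,0.0156],[0,0,0],0.0878],[[0.02,0,0],[-0.04,0,0],0.0878],[[0.03,0,0],[0,0,0],0.0878],[[0.03,0,0],[0,0,0],0.0878],[[0.02,0,0],[0,0,0],0.0878]]'
python3 - <<'E'
from h import *
from workcell import vision
obs()
d=vision.get_image('wrist'); cv2.imwrite('pics/wrist2.png',cv2.convertScaleAbs(d['img'],alpha=1.7))
E
```

```text
t: 2.87
ee_pos: [600.5, -65.1, 127.5]
orientation: [-0.037, 1.573, 0.038]
ft_force: [0.3, -0.3, -0.4]
width: 88.0
t 2.87 pos [600.5 -65.1 127.5] q [-0.128  0.47   1.72   0.     0.954 -1.746] F [ 0.3 -0.3 -0.4] w 88.0
[[-0.003 -0.048  0.999]
 [ 0.     0.999  0.048]
 [-1.     0.    -0.003]]
```

View pics/wrist2.png

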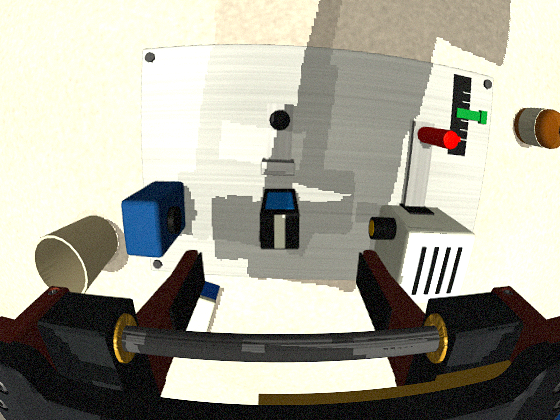

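Run:
```python
from h import *
i=cv2.imread('pics/wrist2.png')
cv2.imwrite('pics/w2a.png',cv2.resize(i[90:260,210:350],None,fx=4,fy=3.5,interpolation=cv2.INTER_CUBIC))
o,M=obs()
for u in [(261,216),(300,216),(299,248),(261,248),(280,216),(280,248)]: print(wray(o['ee_pos'],M,u,92).round(1))
```

```text
t 2.92 pos [598.3 -64.8 124.2] q [-0.128  0.474  1.723 -0.     0.952 -1.746] F [-1.7  0.9 -1.9] w 87.7
[[-0.008 -0.048  0.999]
 [ 0.001  0.999  0.048]
 [-1.     0.001 -0.008]]
[587.9 -79.3  92. ]
[586.5 -50.6  92. ]
[612.2 -49.6  92. ]
[613.5 -78.6  92. ]
[587.2 -65.3  92. ]
[612.8 -64.1  92. ]
```

View pics/w2a.png

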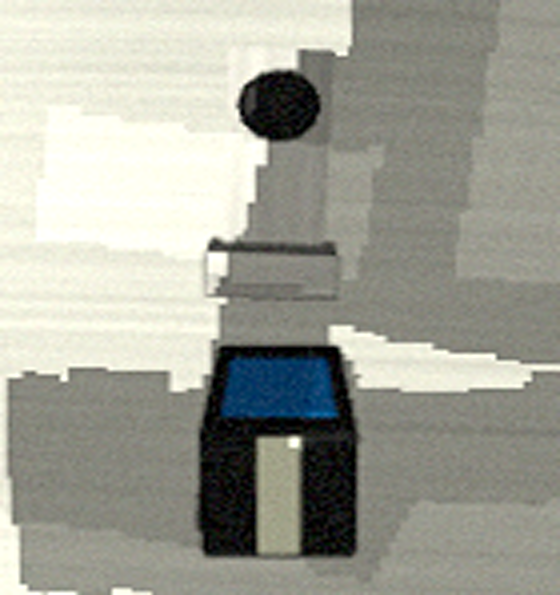

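```bash
python3 -m crank '[[[0.026,0,0],[0,0,0],0.0878],[[0.026,0,0],[0,0,0],0.0878],[[0.018,0,0],[0,0,0],0.0878],[[0.007,0,0],[0,0,0],0.0878],[[0,0,0],[0,0,0],0.06],[[0,0,0],[0,0,0],0.04],[[0,0,0],[0,0,0],0.02],[[0,0,0],[0,0,0],0.0]]'
python3 -m crank '[[[0,0,0],[0,0,0],0],[[0,0,0],[0,0,0],0],[[0,0,0],[0,0,0],0],[[0,0,0],[0,0,0],0],[[0,0,0],[0,0,0],0],[[0,0,0],[0,0,0],0],[[0,0,0],[0,0,0],0],[[0,0,0],[0,0,0],0]]'
python3 - <<'E'
from h import *
from workcell import vision
obs()
d=vision.get_image('wrist'); cv2.imwrite('pics/wrist3.png',cv2.convertScaleAbs(d['img'],alpha=1.7))
E
```

```text
t: 3.58
ee_pos: [603.0, -65.6, 54.8]
orientation: [-0.039, 1.568, 0.038]
ft_force: [-0.7, 0.6, 0.2]
width: 64.8
t: 4.25
ee_pos: [601.9, -65.4, 53.3]
orientation: [-0.039, 1.57, 0.039]
ft_force: [-0.6, 0.4, 0.8]
width: 29.6
t 4.25 pos [601.9 -65.4  53.3] q [-0.128  0.575  1.753 -0.     0.813 -1.748] F [-0.6  0.4  0.8] w 29.6
[[ 0.    -0.049  0.999]
 [-0.     0.999  0.049]
 [-1.    -0.     0.   ]]
```

View pics/wrist3.png

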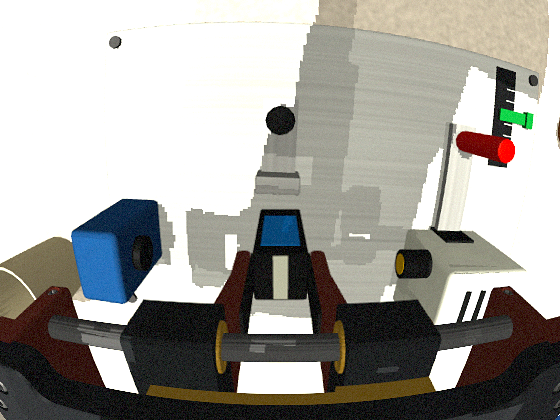

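```bash
python3 - <<'E'
import cv2
i=cv2.imread('pics/wrist3.png')
cv2.imwrite('pics/w3a.png',cv2.resize(i[100:310,215:345],None,fx=3.5,fy=2.85,interpolation=cv2.INTER_CUBIC))
cv2.imwrite('pics/w3b.png',cv2.resize(i[50:310,390:560],None,fx=3,fy=2.3,interpolation=cv2.INTER_CUBIC))
E
python3 -m crank '[[[-0.005,0,0],[0,0,0],0],[[-0.008,0,0],[0,0,0],0],[[-0.009,0,0],[0,0,0],0],[[-0.009,0,0],[0,0,0],0],[[-0.006,0,0],[0,0,0],0],[[0,0,0],[0.04,0,0],0],[[0,0,0],[0.08,0,0],0],[[0,0,0],[0.1,0,0],0]]'
```

```text
t: 4.97
ee_pos: [602.2, -65.5, 91.2]
orientation: [0.137, 1.565, -0.137]
ft_force: [0.2, 0.6, -0.7]
width: 29.6
```

View pics/w3a.png

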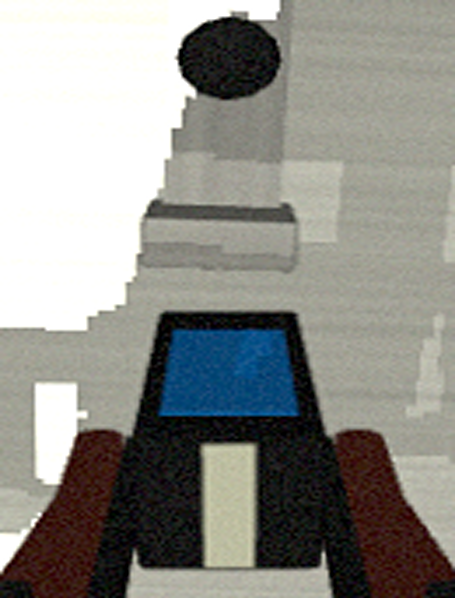

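View pics/w3b.png

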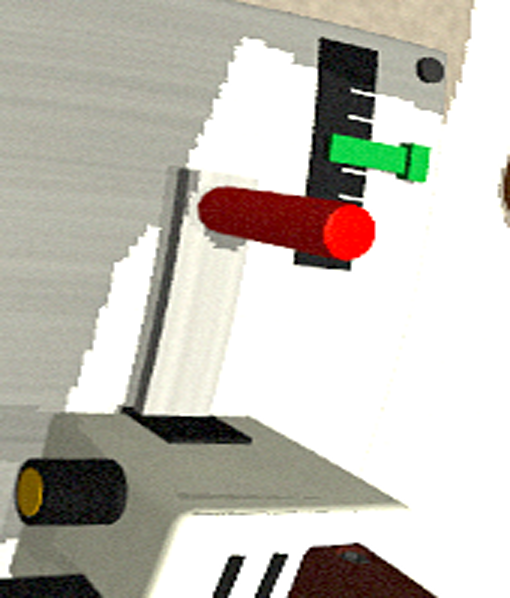

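```bash
cat > m3.py <<'E'
from h import *
p=np.load('bench.npy')
pos=np.array([601.9,-65.4,53.3]); M=R.from_rotvec([-0.039,1.570,0.039]).as_matrix()
A=lambda u:(np.array(u)+.5)/[3.5,2.85]-.5+[215,100]
B=lambda u:(np.array(u)+.5)/[3,2.3]-.5+[390,50]
for n,f,u,z in [('cell b',A,(229,440),92),('cell f',A,(229,567),92),('jawL',A,(139,269),37),('jawR',A,(298,271),37),('post',A,(229,57),75),('handle',B,(349,232),80),('nozzle',B,(30,493),60),('greenL',B,(331,149),21)]:
    w=wray(pos,M,f(u),z); print(n,w.round(1),w2b(p,w)[0].round(1), 'tool',((w-pos)@M).round(1))
E
python3 m3.py
```

```text
cell b [588.8 -65.9  92. ] [-21.3   2.2  92. ] tool [-38.7   0.1 -13.1]
cell f [616.9 -64.6  92. ] [ 6.7  3.3 92. ] tool [-38.7   0.1  15. ]
jawL [571.2 -84.2  37. ] [-39.1 -15.9  37. ] tool [ 16.3 -17.2 -31.6]
jawR [570.1 -53.6  37. ] [-39.9  14.6  37. ] tool [ 16.3  13.3 -31.1]
post [520.  -69.4  75. ] [-90.1  -0.7  75. ] tool [-21.7   0.1 -82. ]
handle [522.6  70.1  80. ] [-86.4 138.8  80. ] tool [-26.7 139.3 -72.5]
nozzle [608.6  16.3  60. ] [-0.9 84.3 60. ] tool [-6.7 81.3 10.7]
greenL [496.3 107.6  21. ] [-112.4  176.4   21. ] tool [ 32.3 178.  -96.9]
```

```bash
python3 -m crank '[[[0,0,0],[0.1,0,0],0],[[0,0,0],[0.1,0,0],0],[[0,0,0],[0.1,0,0],0],[[0,0,0],[0.1,0,0],0],[[0,0,0],[0.1,0,0],0],[[0,0,0],[0.1,0,0],0],[[0,0,0],[0.1,0,0],0],[[0,0,0],[0.1,0,0],0]]'
python3 -m crank '[[[0,0,0],[0.1,0,0],0],[[0,0,0],[0.1,0,0],0],[[0,0,0],[0.1,0,0],0],[[0,0,0],[0.1,0,0],0],[[0,0,0],[0.1,0,0],0],[[0,0,0],[0.06,0,0],0],[[0,0,0],[0.03,0,0],0],[[0,0,0],[0,0,0],0]]'
python3 - <<'E'
from h import *
p=np.array([609.2,-68.8,0.01]); np.save('bench.npy',p)
x=np.array([0,0,-1.]);y=np.array([np.cos(.01),np.sin(.01),0]); go([606.7,-68.3,53.5],np.c_[x,y,np.cross(x,y)])
from workcell import vision
d=vision.get_image('wrist'); cv2.imwrite('pics/wrist4.png',cv2.convertScaleAbs(d['img'],alpha=1.5))
d=vision.get_image('side'); cv2.imwrite('pics/side4.png',cv2.convertScaleAbs(cv2.resize(d['img'][140:290,235:375],None,fx=4,fy=4,interpolation=cv2.INTER_CUBIC),alpha=1.8))
E
```

```text
t: 5.63
ee_pos: [602.1, -65.5, 91.0]
orientation: [0.761, 1.433, -0.76]
ft_force: [-0.4, -0.6, -0.8]
width: 30.0
t: 6.3
ee_pos: [602.1, -65.5, 90.9]
orientation: [1.203, 1.213, -1.202]
ft_force: [0.2, -0.3, -0.3]
width: 29.5
t 6.3 pos [602.1 -65.5  90.9] q [-0.128  0.52   1.739 -0.     0.882 -0.137] F [ 0.2 -0.3 -0.3] w 29.5
[[ 0.001  1.     0.009]
 [-0.     0.009 -1.   ]
 [-1.     0.001  0.   ]]
shift tool xyz mm [37.4  4.5  2.9]
rotvec to desired (tool) [-0.001   0.0001 -0.0008]
```

View pics/wrist4.png

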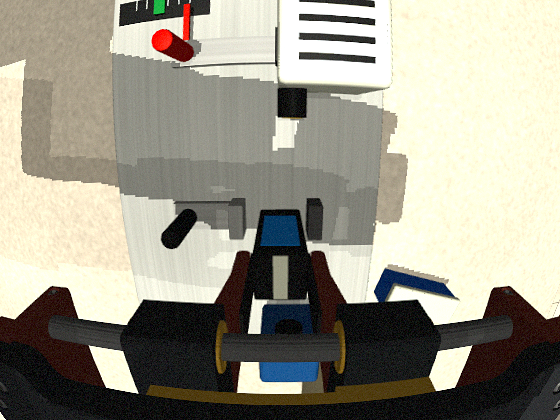

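View pics/side4.png

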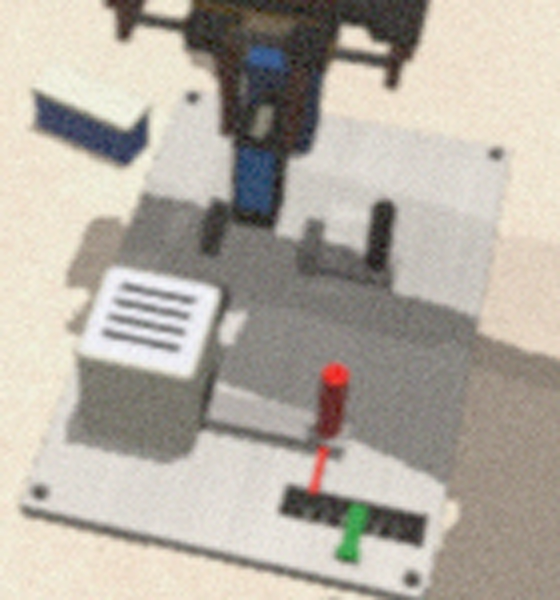

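The wrist view shows the cell held with its blue window facing the lamp, and both jaws in view at (237,218) and (315,218). I'll measure the jaws from an enlarged crop.

Run:
```python
import cv2
i=cv2.imread('pics/wrist4.png')
cv2.imwrite('pics/w4a.png',cv2.resize(i[180:310,210:350],None,fx=5,fy=4.5,interpolation=cv2.INTER_CUBIC))
cv2.imwrite('pics/w4b.png',cv2.resize(i[0:130,110:320],None,fx=3.7,fy=4.5,interpolation=cv2.INTER_CUBIC))
```

```text
(no output)
```

View pics/w4a.png

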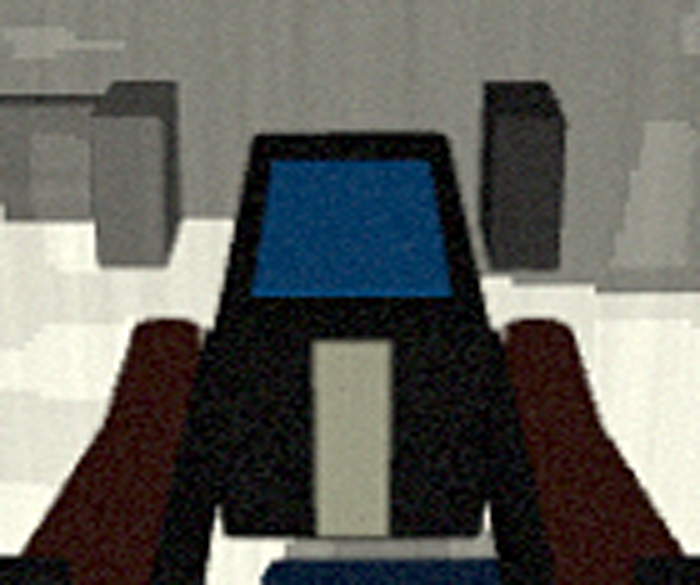

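View pics/w4b.png

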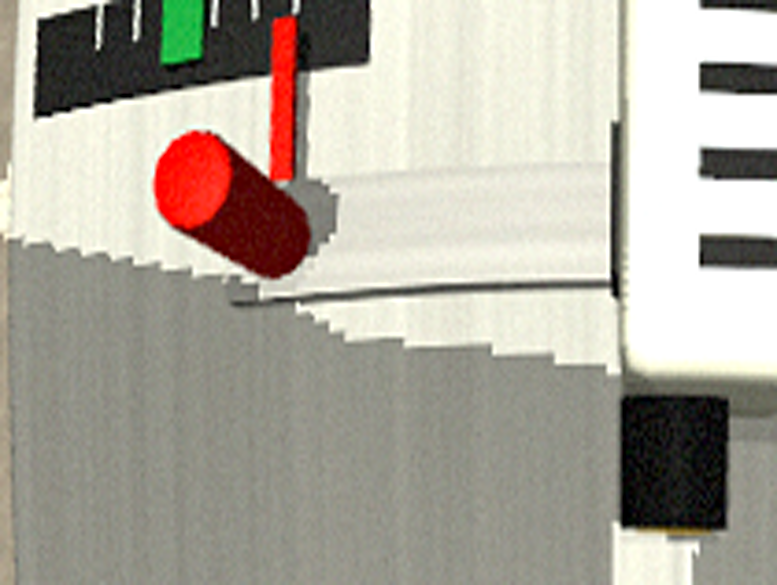

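Run:
```python
from h import *
p=np.load('bench.npy')
pos=np.array([602.1,-65.5,90.9]); M=R.from_rotvec([1.203,1.213,-1.202]).as_matrix()
A=lambda u:(np.array(u)+.5)/[5,4.5]-.5+[210,180]
B=lambda u:(np.array(u)+.5)/[3.7,4.5]-.5+[110,0]
zt=92+37.6
for n,f,u,z in [('looseN',A,(163,115),37),('looseF',A,(167,267),37),('fixN',A,(486,113),37),('fixF',A,(491,268),37),('cell b',A,(350,325),zt),('cell f',A,(354,537),zt),('handle',B,(193,180),80),('ptr',B,(286,20),21),('green',B,(184,60),21),('green hi',B,(179,3),21),('nozzle',B,(672,528),50)]:
    w=wray(pos,M,f(u),z); print(n,w.round(1),w2b(p,w)[0].round(1), 'tool',((w-pos)@M).round(1))
```

```text
looseN [571.7 -53.   37. ] [-37.3  16.2  37. ] tool [ 53.9 -30.3 -12.8]
looseF [571.6 -82.2  37. ] [-37.8 -13.   37. ] tool [ 53.9 -30.7  16.4]
fixN [623.5 -52.1  37. ] [14.4 16.5 37. ] tool [ 53.9  21.4 -13.2]
fixF [625.3 -81.8  37. ] [ 16.  -13.2  37. ] tool [53.9 23.1 16.6]
cell b [601.8 -51.2 129.6] [ -7.2  17.7 129.6] tool [-38.7  -0.1 -14.4]
cell f [602.5 -80.7 129.6] [ -6.8 -11.8 129.6] tool [-38.7   0.3  15.2]
handle [524.4  71.6  80. ] [-83.4 141.2  80. ] tool [  10.9  -76.5 -137.8]
ptr [523.6 116.3  21. ] [-83.8 185.9  21. ] tool [  69.9  -76.9 -182.4]
green [499.2 111.1  21. ] [-108.2  181.    21. ] tool [  69.8 -101.3 -177.5]
green hi [497.3 123.5  21. ] [-109.9  193.4   21. ] tool [  69.8 -103.1 -189.9]
nozzle [609.4  17.1  50. ] [ 1.1 85.9 50. ] tool [ 40.9   8.1 -82.5]
```

```bash
python3 -m crank '[[[0,0.0022,0.0011],[0,0,0],0],[[0,0.0023,0.0011],[0,0,0],0],[[0.007,0,0],[0,0,0],0],[[0.009,0,0],[0,0,0],0],[[0.009,0,0],[0,0,0],0],[[0.007,0,0],[0,0,0],0],[[0.003,0,0],[0,0,0],0],[[0.001,0,0],[0,0,0],0]]'
python3 -m crank '[[[0.001,0,0],[0,0,0],0],[[0.0004,0,0],[0,0,0],0],[[0,0,0],[0,0,0],0],[[0,0,0],[0,0,0],0],[[0,0,0],[0,0,0],0],[[0,0,0],[0,0,0],0],[[0,0,0],[0,0,0],0],[[0,0,0],[0,0,0],0]]'
python3 - <<'E'
from h import *
from workcell import vision
obs()
d=vision.get_image('wrist'); cv2.imwrite('pics/wrist5.png',cv2.convertScaleAbs(cv2.resize(d['img'][170:330,200:360],None,fx=4.5,fy=3.7,interpolation=cv2.INTER_CUBIC),alpha=1.5))
E
```

```text
t: 7.07
ee_pos: [605.6, -67.5, 53.3]
orientation: [1.201, 1.216, -1.203]
ft_force: [-2.5, 0.2, 7.4]
width: 29.3
t: 7.73
ee_pos: [605.7, -67.5, 53.3]
orientation: [1.201, 1.215, -1.203]
ft_force: [-3.9, 0.8, 7.2]
width: 29.9
t 7.73 pos [605.7 -67.5  53.3] q [-0.13   0.58   1.743 -0.     0.82  -0.141] F [-3.9  0.8  7.2] w 29.9
[[-0.001  1.     0.01 ]
 [ 0.     0.01  -1.   ]
 [-1.    -0.001 -0.   ]]
```

View pics/wrist5.png

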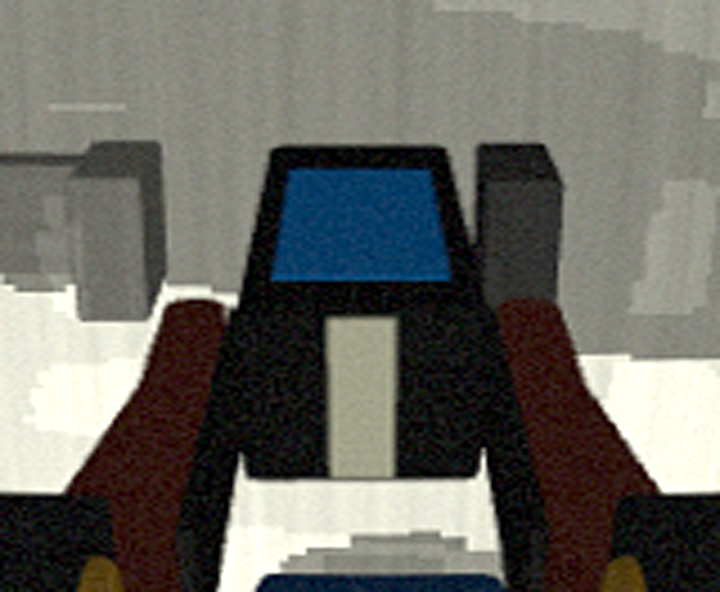

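```bash
python3 -m crank '[[[0,0,0],[0,0,0],0.032],[[0,0,0],[0,0,0],0.036],[[0,0,0],[0,0,0],0.04],[[0,0,0],[0,0,0],0.05],[[0,0,0],[0,0,0],0.06],[[0,0,0],[0,0,0],0.07],[[0,0,0],[0,0,0],0.08],[[0,0,0],[0,0,0],0.08]]'
python3 -m crank '[[[0,0,0],[0,0,0],0.08],[[0,0,0],[0,0,0],0.08],[[-0.01,0,0],[0,0,0],0.08],[[-0.02,0,0],[0,0,0],0.08],[[-0.02,0,0],[0,0,0],0.08],[[-0.02,0,0],[0,0,0],0.08],[[-0.02,0,0],[0,0,0],0.08],[[-0.01,0,0],[0,0,0],0.08]]'
python3 - <<'E'
from h import *
from workcell import vision
obs()
d=vision.get_image('wrist'); cv2.imwrite('pics/wrist6.png',cv2.convertScaleAbs(d['img'],alpha=1.5))
E
```

```text
t: 8.45
ee_pos: [606.4, -67.6, 52.7]
orientation: [1.202, 1.214, -1.202]
ft_force: [0.2, 0.5, -0.6]
width: 70.0
t: 9.12
ee_pos: [607.8, -67.7, 156.1]
orientation: [1.203, 1.211, -1.199]
ft_force: [0.1, -0.9, 1.0]
width: 80.3
t 9.12 pos [607.8 -67.7 156.1] q [-0.13   0.441  1.69   0.     1.007 -0.14 ] F [ 0.1 -0.9  1. ] w 80.3
[[ 0.004  1.     0.01 ]
 [-0.     0.01  -1.   ]
 [-1.     0.004  0.001]]
```

View pics/wrist6.png

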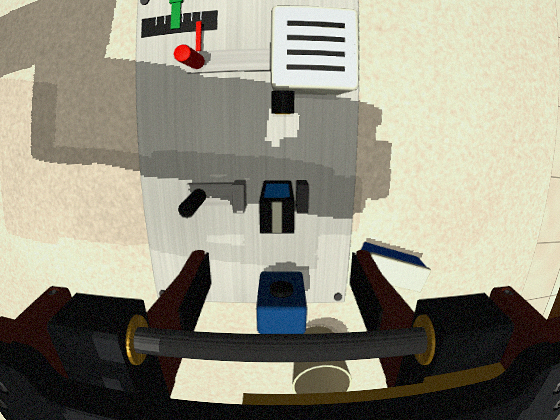

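```bash
python3 -m crank '[[[0,-0.02,0],[0,0,0],0.05],[[0,-0.03,0],[0,0,0],0.03],[[0,-0.03,0],[0,0,0],0],[[0,-0.03,0],[0,0,0],0],[[0,-0.011,0],[0,0,0],0],[[0,0,0],[0,0,0],0],[[0.02,0,0],[0,0,0],0],[[0.02,0,0],[0,0,0],0]]'
python3 - <<'E'
from h import *
from workcell import vision
obs()
d=vision.get_image('wrist'); cv2.imwrite('pics/wrist7.png',cv2.convertScaleAbs(d['img'],alpha=1.5))
E
```

```text
t: 9.83
ee_pos: [488.6, -69.2, 113.6]
orientation: [1.204, 1.209, -1.198]
ft_force: [0.5, -0.2, 0.0]
width: 30.1
t 9.83 pos [488.6 -69.2 113.6] q [-0.165  0.343  1.977  0.     0.816 -0.175] F [ 0.5 -0.2  0. ] w 30.1
[[ 0.005  1.     0.01 ]
 [-0.001  0.01  -1.   ]
 [-1.     0.005  0.001]]
```

View pics/wrist7.png

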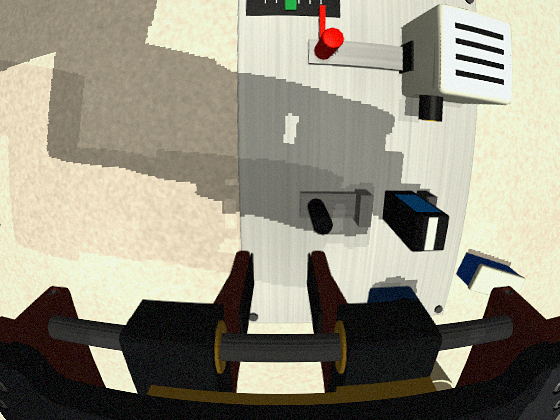

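```bash
python3 - <<'E'
from h import *
o,M=obs(); w=wray(o['ee_pos'],M,(324,229),75); print(w,(w-o['ee_pos'])@M)
E
python3 -m crank '[[[0,0,0],[0,0,0],0],[[0,0,0],[0,0,0],0],[[0,0,0],[0,0,0],0],[[0,0,0],[0,0,0],0],[[0.02,0,0],[0,0,0],0],[[0.02,0,0],[0,0,0],0],[[0.018,0,0],[0,0,0],0],[[0.006,0,0],[0,0,0],0]]'
```

```text
t 9.88 pos [485.6 -68.7 109.6] q [-0.165  0.349  1.981  0.     0.813 -0.175] F [-0.6 -1.1 -2.9] w 26.2
[[-0.002  1.     0.01 ]
 [ 0.     0.01  -1.   ]
 [-1.    -0.002 -0.   ]]
[518.94401504 -68.66843839  75.        ] [34.52855269 33.39670121  0.30752563]
t: 10.55
ee_pos: [484.8, -68.7, 47.6]
orientation: [1.201, 1.215, -1.203]
ft_force: [-0.9, -0.2, -0.0]
width: 0.5
```

```bash
python3 -m crank '[[[0,0.004,0],[0,0,0],0],[[0,0.004,0],[0,0,0],0],[[0,0.003,0],[0,0,0],0],[[0,0.003,0],[0,0,0],0],[[0,0.003,0],[0,0,0],0],[[0,0.003,0],[0,0,0],0],[[0,0.003,0],[0,0,0],0],[[0,0.002,0],[0,0,0],0]]'
python3 -m crank '[[[0,0.001,0],[0,0,0],0],[[0,0.001,0],[0,0,0],0],[[0,0.001,0],[0,0,0],0],[[0,0.001,0],[0,0,0],0],[[0,0.001,0],[0,0,0],0],[[0,0.001,0],[0,0,0],0],[[0,0,0],[0,0,0],0],[[0,0,0],[0,0,0],0]]'
```

```text
t: 11.22
ee_pos: [511.0, -68.6, 49.0]
orientation: [1.202, 1.213, -1.201]
ft_force: [0.5, 0.3, -0.8]
width: 0.4
t: 11.88
ee_pos: [516.4, -68.5, 48.8]
orientation: [1.202, 1.214, -1.202]
ft_force: [-0.3, -0.4, 0.3]
width: 0.5
```

Run:
```python
from h import *
from workcell import vision
obs()
d=vision.get_image('wrist'); cv2.imwrite('pics/wrist8.png',cv2.convertScaleAbs(d['img'],alpha=1.5))
d=vision.get_image('side'); cv2.imwrite('pics/side8.png',cv2.convertScaleAbs(cv2.resize(d['img'][140:290,235:375],None,fx=4,fy=4,interpolation=cv2.INTER_CUBIC),alpha=1.8))
```

```text
t 11.88 pos [516.4 -68.5  48.8] q [-0.155  0.489  1.945 -0.     0.708 -0.165] F [-0.3 -0.4  0.3] w 0.5
[[-0.    1.    0.01]
 [-0.    0.01 -1.  ]
 [-1.   -0.    0.  ]]
```

View pics/wrist8.png

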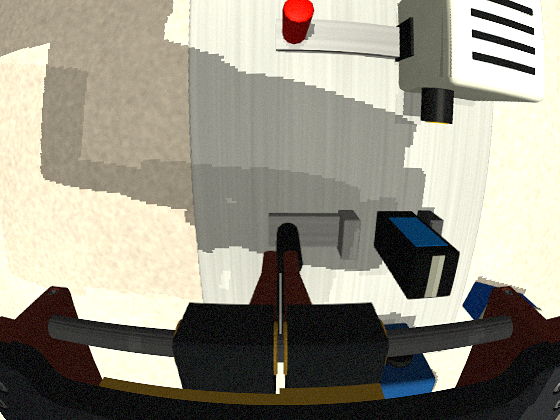

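View pics/side8.png

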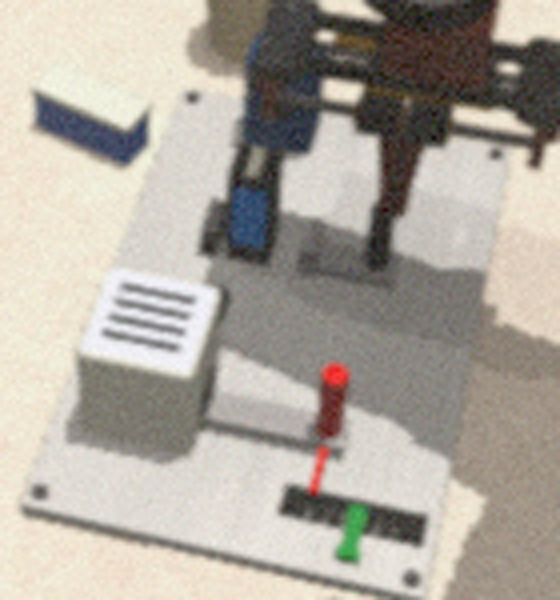

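Run:
```python
from h import *
i=cv2.imread('pics/wrist8.png')
cv2.imwrite('pics/w8a.png',cv2.resize(i[190:320,230:370],None,fx=5,fy=4.5,interpolation=cv2.INTER_CUBIC))
pos=np.array([516.4,-68.5,48.8]);M=R.from_rotvec([1.202,1.214,-1.202]).as_matrix()
for u,z in [((290,262),75),((288,232),20)]: print(wray(pos,M,u,z))
for n,P in [('tip+',[516.4,-58.5,48.8]),('tip-',[516.4,-78.5,48.8]),('post top',[521,-69,75]),('postbase',[521,-69,20])]: print(n,wproj(pos,M,P))
```

```text
[522.21563237 -66.29890504  75.        ]
[522.32724914 -68.89434879  20.        ]
tip+ [[280.08953229 232.95493533]]
tip- [[279.78832787 260.86857806]]
post top [[287.80557555 266.13325701]]
postbase [[286.19906543 232.11793   ]]
```

View pics/w8a.png

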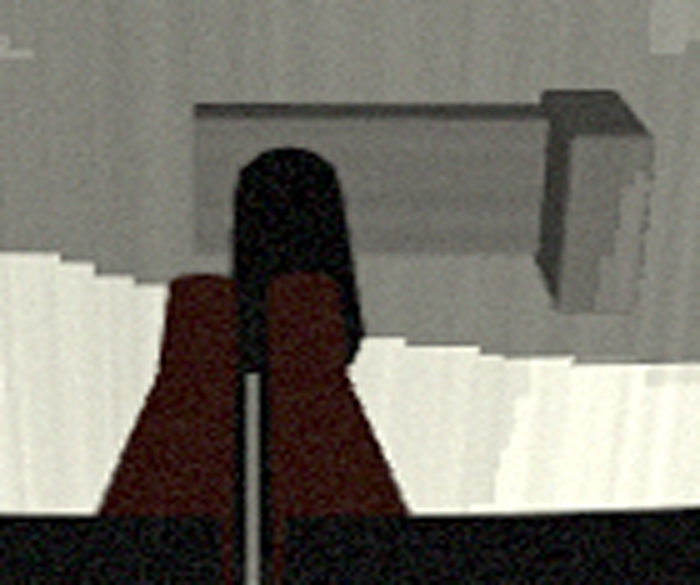

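Run:
```python
from h import *
pos=np.array([516.4,-68.5,48.8]);M=R.from_rotvec([1.202,1.214,-1.202]).as_matrix()
A=lambda u:(np.array(u)+.5)/[5,4.5]-.5+[230,190]
for u,z in [((650,135),37),((630,312),37),((570,140),37),((195,108),20),((195,250),20),((360,350),75),((347,235),75),((240,170),20),((335,165),20)]: print(u,z,wray(pos,M,A(u),z).round(1))
i=cv2.imread('pics/wrist8.png')
g=(np.clip((cv2.resize(i[210:280,250:330],None,fx=8,fy=8,interpolation=cv2.INTER_CUBIC)/255.)*2.5,0,1)**.5*255).astype('uint8')
cv2.imwrite('pics/w8b.png',g)
```

```text
(650, 135) 37 [570.9 -53.   37. ]
(630, 312) 37 [570.9 -82.9  37. ]
(570, 140) 37 [559.7 -53.9  37. ]
(195, 108) 20 [508.  -54.8  20. ]
(195, 250) 20 [508.  -79.6  20. ]
(360, 350) 75 [529.1 -69.8  75. ]
(347, 235) 75 [527.  -53.6  75. ]
(240, 170) 20 [514.6 -65.3  20. ]
(335, 165) 20 [528.6 -64.3  20. ]
```

View pics/w8b.png

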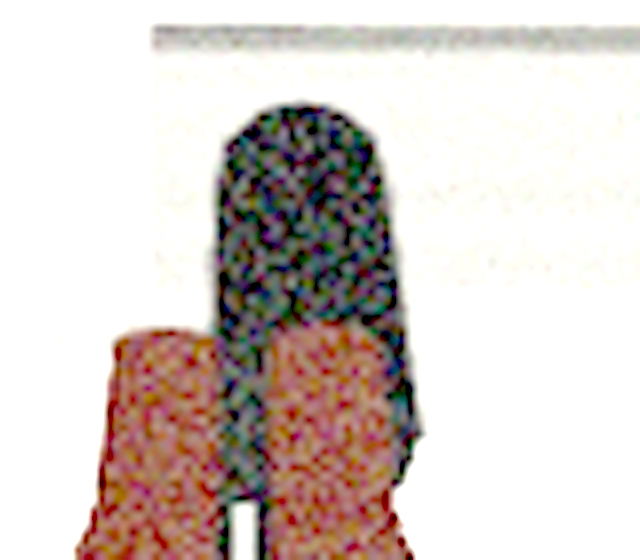

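Run:
```python
from h import *
c=lambda P:((proj('side',P)-[235,140]+.5)*4-.5).round(0)
for P in [(516.4,-68.5,48.8),(516.4,-58.5,48.8),(502.9,-58.5,48.8),(529.9,-58.5,48.8),(516.4,-68.5,80),(521,-69,75),(521,-69,20)]: print(P,c(P))
pos=np.array([516.4,-68.5,48.8]);M=R.from_rotvec([1.202,1.214,-1.202]).as_matrix()
for z in (48.8,60,70,80,90): print(z,wproj(pos,M,[[502.9,-58.5,z],[529.9,-58.5,z],[529.9,-78.5,z]]).round(0).tolist())
# gripped cell pose (wrist3): finger outer corners
i=cv2.imread('pics/side8.png'); 
g=(np.clip((cv2.resize(i[130:300,300:470],None,fx=3.5,fy=3.5,interpolation=cv2.INTER_CUBIC)/255.)*2,0,1)**.5*255).astype('uint8')
cv2.imwrite('pics/s8b.png',g)
```

```text
(516.4, -68.5, 48.8) [[388. 236.]]
(516.4, -58.5, 48.8) [[385. 247.]]
(502.9, -58.5, 48.8) [[406. 251.]]
(529.9, -58.5, 48.8) [[364. 243.]]
(516.4, -68.5, 80) [[393. 202.]]
(521, -69, 75) [[385. 205.]]
(521, -69, 20) [[377. 263.]]
48.8 [[259.0, 233.0], [301.0, 233.0], [300.0, 261.0]]
60 [[258.0, 239.0], [302.0, 240.0], [301.0, 269.0]]
70 [[257.0, 246.0], [303.0, 246.0], [302.0, 276.0]]
80 [[256.0, 253.0], [304.0, 253.0], [303.0, 285.0]]
90 [[254.0, 261.0], [306.0, 261.0], [304.0, 294.0]]
```

View pics/s8b.png

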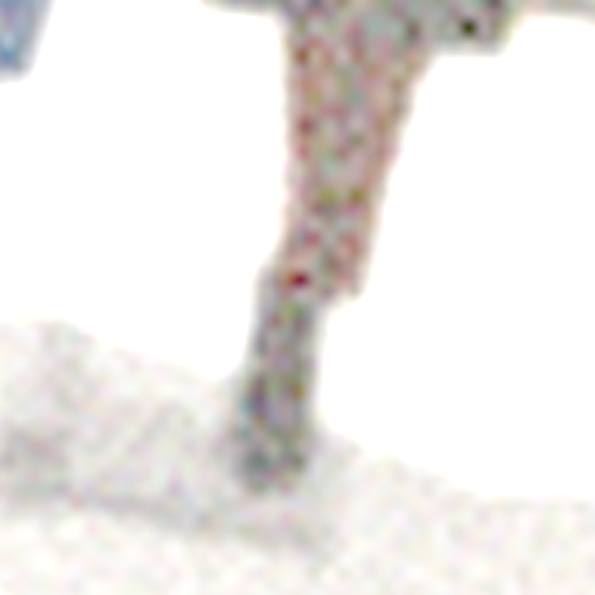

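Run:
```python
from h import *
for x in (0,-10,-19,-27,-35):
  print(x,wproj(np.zeros(3),np.eye(3),[[x,-44,-10],[x,-57.5,-10],[x,-44,10],[x,0,-10]]).round(0).tolist())
i=cv2.imread('pics/wrist0.png')
g=(np.clip((cv2.resize(i[220:380,110:450],None,fx=2.3,fy=3,interpolation=cv2.INTER_CUBIC)/255.)*2.5,0,1)**.6*255).astype('uint8')
cv2.imwrite('pics/w0b.png',g)
i=cv2.imread('pics/wrist3.png')
g=(np.clip((cv2.resize(i[220:320,200:360],None,fx=4.5,fy=5,interpolation=cv2.INTER_CUBIC)/255.)*2,0,1)**.5*255).astype('uint8')
cv2.imwrite('pics/w3d.png',g)
```

```text
0 [[213.0, 233.0], [193.0, 232.0], [215.0, 260.0], [280.0, 233.0]]
-10 [[209.0, 238.0], [189.0, 238.0], [212.0, 267.0], [280.0, 239.0]]
-19 [[206.0, 244.0], [185.0, 244.0], [209.0, 273.0], [280.0, 245.0]]
-27 [[204.0, 250.0], [181.0, 249.0], [207.0, 280.0], [280.0, 250.0]]
-35 [[201.0, 255.0], [178.0, 255.0], [204.0, 286.0], [280.0, 256.0]]
```

View pics/w0b.png

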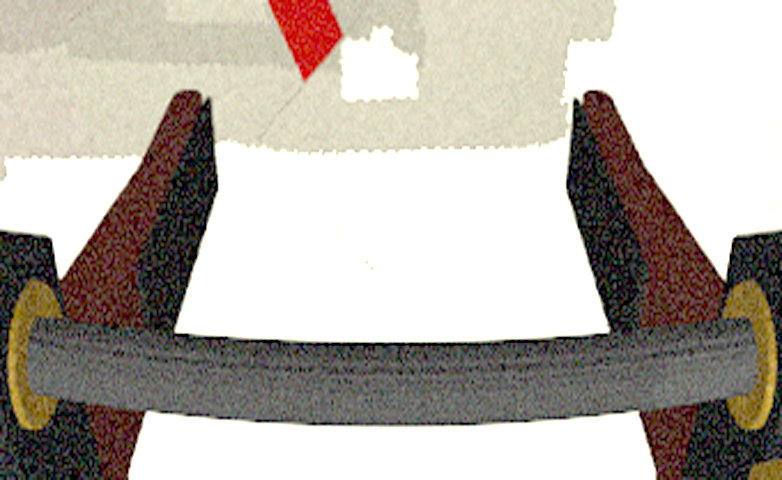

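View pics/w3d.png

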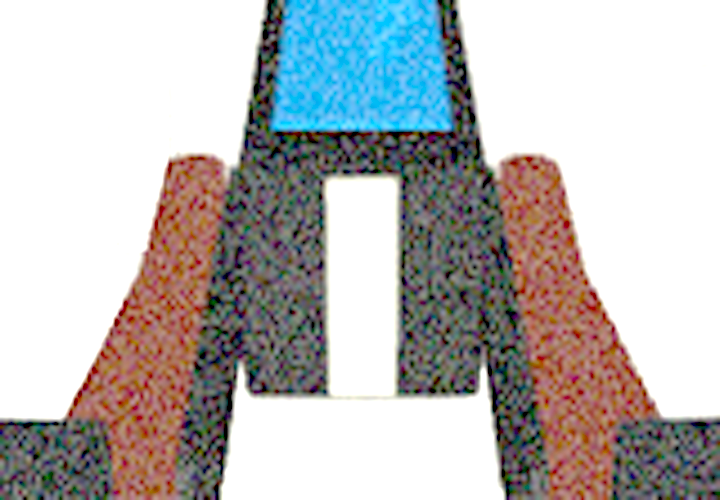

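The arm clears the post: the visible fingers end about 27 mm short of the nominal TCP, and both cameras agree on this. They passed over the post top, and the jaw has not moved. I'll back off, go lower and push again.

```bash
python3 -m crank '[[[0,-0.01,0],[0,0,0],0],[[0,-0.012,0],[0,0,0],0],[[0,-0.01,0],[0,0,0],0],[[0,-0.002,0],[0,0,0],0],[[0.008,0,0],[0,0,0],0],[[0.008,0,0],[0,0,0],0],[[0.005,0,0],[0,0,0],0],[[0,0,0],[0,0,0],0]]'
python3 -m crank '[[[0,0.004,0],[0,0,0],0],[[0,0.004,0],[0,0,0],0],[[0,0.003,0],[0,0,0],0],[[0,0.003,0],[0,0,0],0],[[0,0.003,0],[0,0,0],0],[[0,0.001,0],[0,0,0],0],[[0,0,0],[0,0,0],0],[[0,0,0],[0,0,0],0]]'
python3 - <<'E'
from h import *
from workcell import vision
obs()
d=vision.get_image('wrist'); cv2.imwrite('pics/wrist9.png',cv2.convertScaleAbs(d['img'],alpha=1.5))
E
```

```text
t: 12.65
ee_pos: [481.9, -68.7, 26.4]
orientation: [1.201, 1.216, -1.203]
ft_force: [-0.8, 0.0, 0.3]
width: 0.3
t: 13.32
ee_pos: [500.4, -68.6, 27.8]
orientation: [1.202, 1.214, -1.202]
ft_force: [-0.0, 0.2, -0.5]
width: 0.3
t 13.32 pos [500.4 -68.6  27.8] q [-0.16   0.51   1.986 -0.     0.646 -0.17 ] F [-0.   0.2 -0.5] w 0.3
[[ 0.    1.    0.01]
 [-0.    0.01 -1.  ]
 [-1.    0.    0.  ]]
```

View pics/wrist9.png

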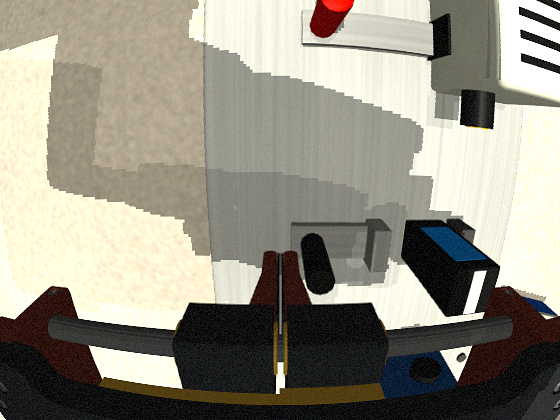

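```bash
python3 -m crank '[[[0,0.002,0],[0,0,0],0],[[0,0.003,0],[0,0,0],0],[[0,0.003,0],[0,0,0],0],[[0,0.003,0],[0,0,0],0],[[0,0.003,0],[0,0,0],0],[[0,0.002,0],[0,0,0],0],[[0,0.001,0],[0,0,0],0],[[0,0.001,0],[0,0,0],0]]'
python3 -m crank '[[[0,0.001,0],[0,0,0],0],[[0,0.001,0],[0,0,0],0],[[0,0.001,0],[0,0,0],0],[[0,0.001,0],[0,0,0],0],[[0,0.001,0],[0,0,0],0],[[0,0.001,0],[0,0,0],0],[[0,0,0],[0,0,0],0],[[0,0,0],[0,0,0],0]]'
python3 - <<'E'
from h import *
from workcell import vision
obs()
d=vision.get_image('wrist'); cv2.imwrite('pics/wrist10.png',cv2.convertScaleAbs(d['img'],alpha=1.5))
E
```

```text
t: 14.03
ee_pos: [518.4, -68.5, 27.7]
orientation: [1.202, 1.214, -1.202]
ft_force: [-2.8, -0.3, 2.2]
width: 0.5
t: 14.7
ee_pos: [524.4, -68.4, 27.7]
orientation: [1.202, 1.214, -1.202]
ft_force: [-3.3, -1.3, 1.1]
width: 0.4
t 14.7 pos [524.4 -68.4  27.7] q [-0.152  0.534  1.934 -0.     0.674 -0.162] F [-3.3 -1.3  1.1] w 0.4
[[-0.    1.    0.01]
 [-0.    0.01 -1.  ]
 [-1.   -0.    0.  ]]
```

View pics/wrist10.png

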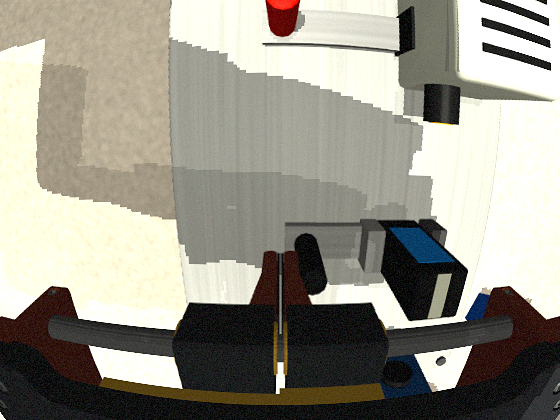

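```bash
python3 -m crank '[[[0,0.001,0],[0,0,0],0],[[0,0,0],[0,0,0],0],[[0,0.001,0],[0,0,0],0],[[0,0,0],[0,0,0],0],[[0,0.001,0],[0,0,0],0],[[0,0,0],[0,0,0],0],[[0,0.001,0],[0,0,0],0],[[0,0,0],[0,0,0],0]]'
```

```text
t: 15.42
ee_pos: [527.7, -68.4, 27.7]
orientation: [1.201, 1.215, -1.203]
ft_force: [-5.7, -1.7, 2.9]
width: 0.4
```

```bash
python3 -m crank '[[[0,0.001,0],[0,0,0],0],[[0,0,0],[0,0,0],0],[[0,0.001,0],[0,0,0],0],[[0,0,0],[0,0,0],0],[[0,0.001,0],[0,0,0],0],[[0,0,0],[0,0,0],0],[[0,0,0],[0,0,0],0],[[0,0,0],[0,0,0],0]]'
```

```text
t: 16.08
ee_pos: [527.6, -68.3, 27.6]
orientation: [1.199, 1.22, -1.207]
ft_force: [-14.1, -4.6, 11.5]
width: 0.3
```

```bash
python3 -m crank '[[[0,-0.003,0],[0,0,0],0],[[0,-0.006,0],[0,0,0],0],[[0,-0.01,0],[0,0,0],0],[[0,-0.01,0],[0,0,0],0],[[-0.02,0,0],[0,0,0],0],[[-0.03,0,0],[0,0,0],0.03],[[-0.03,0,0],[0,0,0],0.06],[[-0.02,0,0],[0,0,0],0.06]]'
python3 - <<'E'
from h import *
from workcell import vision
obs()
d=vision.get_image('wrist'); cv2.imwrite('pics/wrist11.png',cv2.convertScaleAbs(d['img'],alpha=1.5))
d=vision.get_image('scene'); cv2.imwrite('pics/scene11.png',cv2.convertScaleAbs(cv2.resize(d['img'][160:265,170:350],None,fx=4.4,fy=4.4,interpolation=cv2.INTER_CUBIC),alpha=1.8))
E
```

```text
t: 16.75
ee_pos: [502.7, -68.7, 130.0]
orientation: [1.203, 1.212, -1.2]
ft_force: [0.4, 0.6, 0.8]
width: 16.8
t 16.75 pos [502.7 -68.7 130. ] q [-0.159  0.336  1.935  0.     0.868 -0.169] F [0.4 0.6 0.8] w 16.8
[[ 0.003  1.     0.01 ]
 [-0.     0.01  -1.   ]
 [-1.     0.003  0.   ]]
```

View pics/wrist11.png

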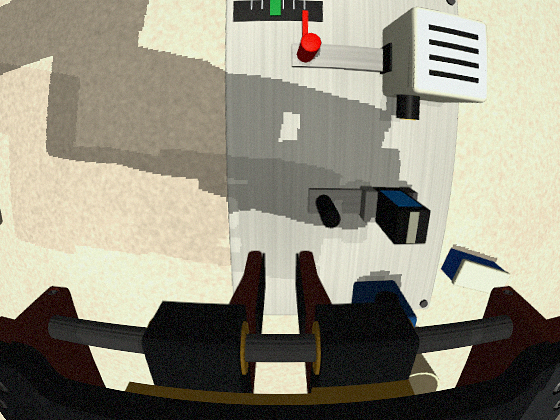

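View pics/scene11.png

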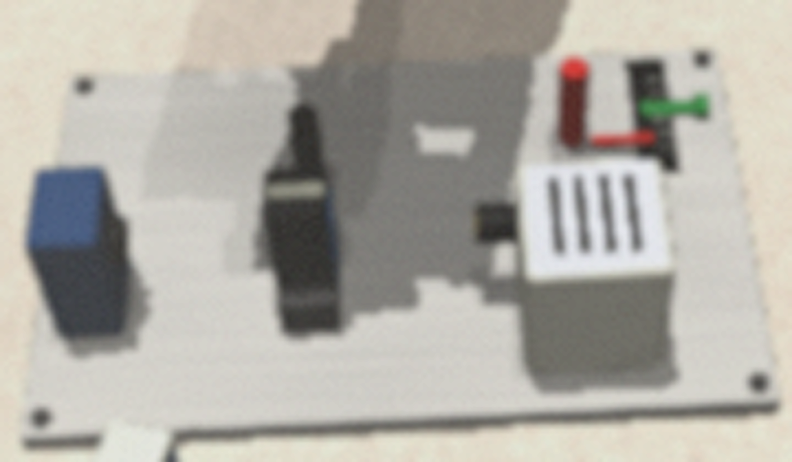

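Run:
```python
from h import *
p=np.load('bench.npy')
w=ray_z('scene',(np.array([297,190])+.5)/4.4-.5+[170,160],92); print(w,w2b(p,w))
i=cv2.imread('pics/wrist11.png')
cv2.imwrite('pics/w11a.png',cv2.resize(i[170:255,300:440],None,fx=5.6,fy=6,interpolation=cv2.INTER_CUBIC))
```

```text
[610.30556587 -68.52256883  92.        ] [[ 1.10828486  0.26636183 92.        ]]
```

View pics/w11a.png

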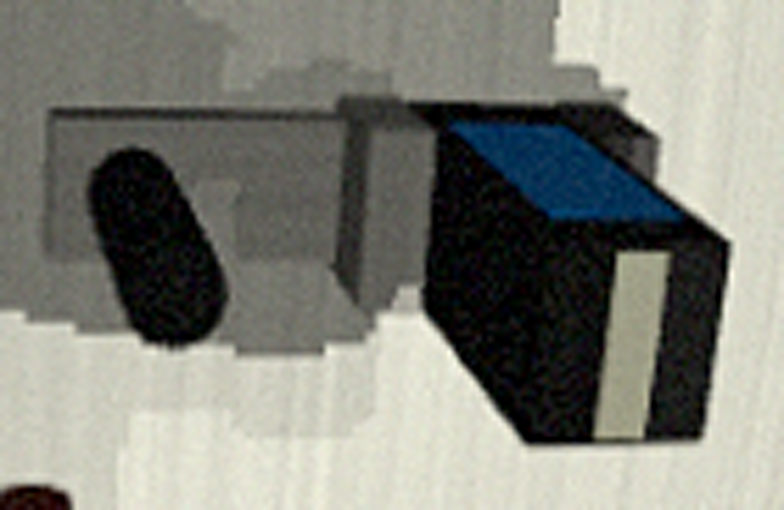

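Run:
```python
from h import *
p=np.load('bench.npy')
pos=np.array([502.7,-68.7,130.0]);M=R.from_rotvec([1.203,1.212,-1.2]).as_matrix()
A=lambda u:(np.array(u)+.5)/[5.6,6]-.5+[300,170]
for n,u,z in [('c',(728,240),92),('c',(550,232),92),('c',(527,443),92),('c',(701,440),92),('line',(642,250),92),('line',(621,438),92),('post',(184,310),75),('jaw',(436,125),37),('jawback',(372,130),37),('jawb',(362,305),37)]:
    w=wray(pos,M,A(u),z); print(n,w.round(1),w2b(p,w)[0].round(1))
go([524,70.8,130])
```

```text
c [623.6 -53.3  92. ] [14.6 15.3 92. ]
c [595.  -52.6  92. ] [-14.   16.3  92. ]
c [595.4 -82.5  92. ] [-13.9 -13.5  92. ]
c [624.  -82.5  92. ] [ 14.7 -13.8  92. ]
line [609.8 -54.9  92. ] [ 0.7 13.9 92. ]
line [610.5 -82.   92. ] [  1.2 -13.2  92. ]
post [546.  -69.5  75. ] [-63.2  -0.1  75. ]
jaw [594.3 -51.8  37. ] [-14.7  17.1  37. ]
jawback [583.1 -52.9  37. ] [-25.9  16.2  37. ]
jawb [583.9 -81.7  37. ] [-25.5 -12.6  37. ]
t 16.85 pos [504.6 -68.9 131.1] q [-0.159  0.335  1.934  0.     0.866 -0.169] F [-0.  -0.7 -0.5] w 24.7
[[ 0.007  1.     0.01 ]
 [-0.001  0.01  -1.   ]
 [-1.     0.007  0.001]]
shift tool xyz mm [   1.1   20.8 -139.5]
```

```bash
python3 -m crank '[[[0,0.004,-0.02],[0,0,0],0.06],[[0,0.004,-0.028],[0,0,0],0.06],[[0,0.004,-0.028],[0,0,0],0.06],[[0,0.004,-0.028],[0,0,0],0.06],[[0,0.004,-0.026],[0,0,0],0.06],[[0,0,-0.0095],[0,0,0],0.06],[[0,0,0],[0,0,0],0.06],[[0,0,0],[0,0,0],0.06]]'
python3 - <<'E'
from h import *
from workcell import vision
obs()
d=vision.get_image('wrist'); cv2.imwrite('pics/wrist12.png',cv2.convertScaleAbs(d['img'],alpha=1.5))
E
```

```text
t: 17.52
ee_pos: [520.1, 70.9, 126.9]
orientation: [1.2, 1.215, -1.202]
ft_force: [-0.5, -0.9, 0.4]
width: 60.3
t 17.52 pos [520.1  70.9 126.9] q [ 0.113  0.366  1.897 -0.     0.88   0.102] F [-0.5 -0.9  0.4] w 60.3
[[-0.001  1.     0.011]
 [-0.     0.011 -1.   ]
 [-1.    -0.001  0.   ]]
```

View pics/wrist12.png

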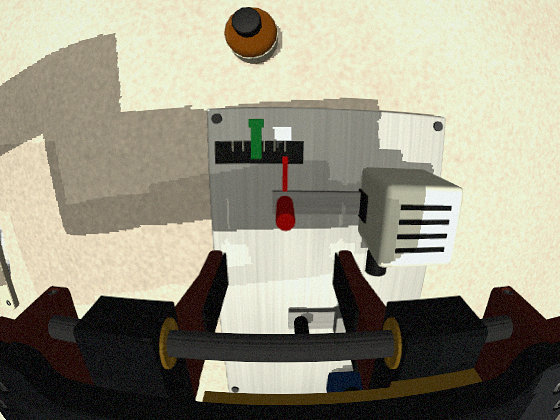

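Run:
```python
import cv2
i=cv2.imread('pics/wrist12.png')
cv2.imwrite('pics/w12a.png',cv2.resize(i[110:240,205:315],None,fx=6.5,fy=4.5,interpolation=cv2.INTER_CUBIC))
```

```text
(no output)
```

View pics/w12a.png

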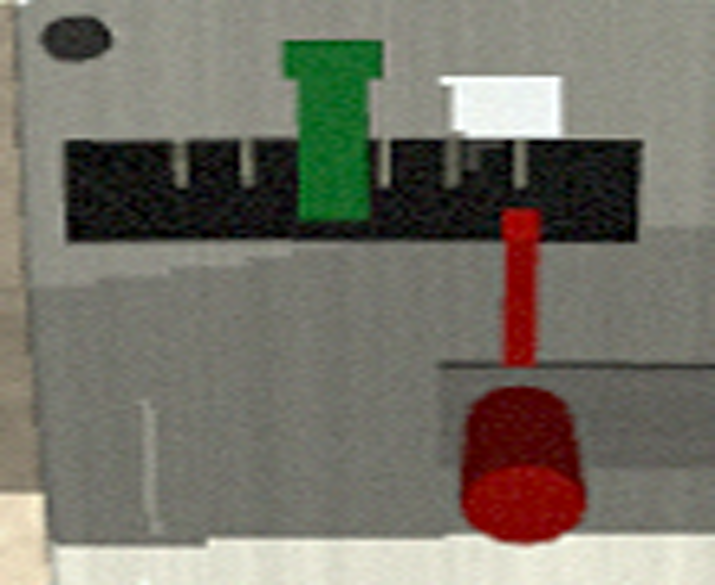

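Run:
```python
from h import *
pos=np.array([520.1,70.9,126.9]);M=R.from_rotvec([1.2,1.215,-1.202]).as_matrix()
A=lambda u:(np.array(u)+.5)/[6.5,4.5]-.5+[205,110]
for n,u,z in [('handle',(524,495),80),('ptr',(521,212),21),('green',(334.5,130),21),('greenend',(334.5,218),21),('slide end',(440,365),24)]:
    w=wray(pos,M,A(u),z); print(n,w.round(1),((w-pos)@M).round(1))
obs()
```

```text
handle [524.1  73.9  80. ] [46.9  4.1 -3. ]
ptr [523.8 115.4  21. ] [105.9   4.4 -44.5]
green [497.2 132.3  21. ] [105.9 -22.1 -61.7]
greenend [497.1 113.9  21. ] [105.9 -22.4 -43.3]
slide end [512.5  83.4  24. ] [102.9  -7.3 -12.6]
t 17.57 pos [520.2  70.3 127.1] q [ 0.112  0.366  1.897 -0.     0.88   0.102] F [-0.4 -0.1 -0.3] w 59.7
[[-0.001  1.     0.01 ]
 [-0.     0.01  -1.   ]
 [-1.    -0.001  0.   ]]
```

```bash
python3 -m crank '[[[0.01,0.002,-0.001],[0,0,0],0.06],[[0.02,0.0018,-0.0005],[0,0,0],0.06],[[0.022,0,0],[0,0,0],0.06],[[0.022,0,0],[0,0,0],0.06],[[0.015,0,0],[0,0,0],0.06],[[0.006,0,0],[0,0,0],0.06],[[0,0,0],[0,0,0],0.06],[[0,0,0],[0,0,0],0.04]]'
python3 -m crank '[[[0,0,0],[0,0,0],0.03],[[0,0,0],[0,0,0],0.02],[[0,0,0],[0,0,0],0.0],[[0,0,0],[0,0,0],0.0],[[0,0,0],[0,0,0],0],[[0,0,0],[0,0,0],0],[[0,0,0],[0,0,0],0],[[0,0,0],[0,0,0],0]]'
python3 - <<'E'
from h import *
from workcell import vision
obs()
d=vision.get_image('wrist'); cv2.imwrite('pics/wrist13.png',cv2.convertScaleAbs(d['img'],alpha=1.5))
E
```

```text
t: 18.23
ee_pos: [524.8, 72.0, 32.6]
orientation: [1.202, 1.214, -1.203]
ft_force: [1.7, -0.3, 0.4]
width: 56.4
t: 18.9
ee_pos: [524.1, 72.7, 33.0]
orientation: [1.201, 1.215, -1.203]
ft_force: [-3.0, -0.1, 5.1]
width: 15.3
t 18.9 pos [524.1  72.7  33. ] q [0.115 0.525 1.931 0.    0.687 0.105] F [-3.  -0.1  5.1] w 15.3
[[-0.001  1.     0.01 ]
 [-0.     0.01  -1.   ]
 [-1.    -0.001  0.   ]]
```

View pics/wrist13.png

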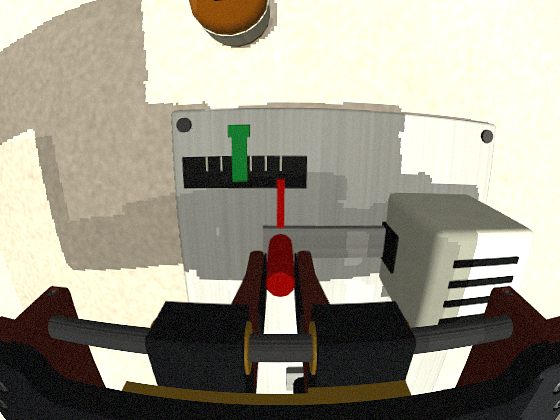

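```bash
python3 -m crank '[[[0,-0.002,0],[0,0,0],0],[[0,-0.003,0],[0,0,0],0],[[0,-0.004,0],[0,0,0],0],[[0,-0.004,0],[0,0,0],0],[[0,-0.004,0],[0,0,0],0],[[0,-0.004,0],[0,0,0],0],[[0,-0.003,0],[0,0,0],0],[[0,-0.002,0],[0,0,0],0]]'
python3 -m crank '[[[0,-0.001,0],[0,0,0],0],[[0,0,0],[0,0,0],0],[[0,0,0],[0,0,0],0],[[0,0,0],[0,0,0],0],[[0,0,0],[0,0,0],0],[[0,0,0],[0,0,0],0],[[0,0,0],[0,0,0],0],[[0,0,0],[0,0,0],0]]'
python3 - <<'E'
from h import *
from workcell import vision
obs()
d=vision.get_image('wrist'); i=cv2.convertScaleAbs(d['img'],alpha=1.5); cv2.imwrite('pics/wrist14.png',i)
cv2.imwrite('pics/w14a.png',cv2.resize(i[110:300,210:340],None,fx=6,fy=3.1,interpolation=cv2.INTER_CUBIC))
E
```

```text
t: 19.62
ee_pos: [500.9, 72.5, 33.1]
orientation: [1.204, 1.211, -1.198]
ft_force: [7.2, 0.3, -5.7]
width: 15.2
t: 20.28
ee_pos: [500.2, 72.5, 33.1]
orientation: [1.204, 1.211, -1.198]
ft_force: [6.8, 0.0, -4.2]
width: 15.2
t 20.28 pos [500.2  72.5  33.1] q [ 0.121  0.499  1.987 -0.     0.651  0.111] F [ 6.8  0.  -4.2] w 15.2
[[ 0.005  1.     0.01 ]
 [ 0.     0.01  -1.   ]
 [-1.     0.005 -0.   ]]
```

View pics/w14a.png

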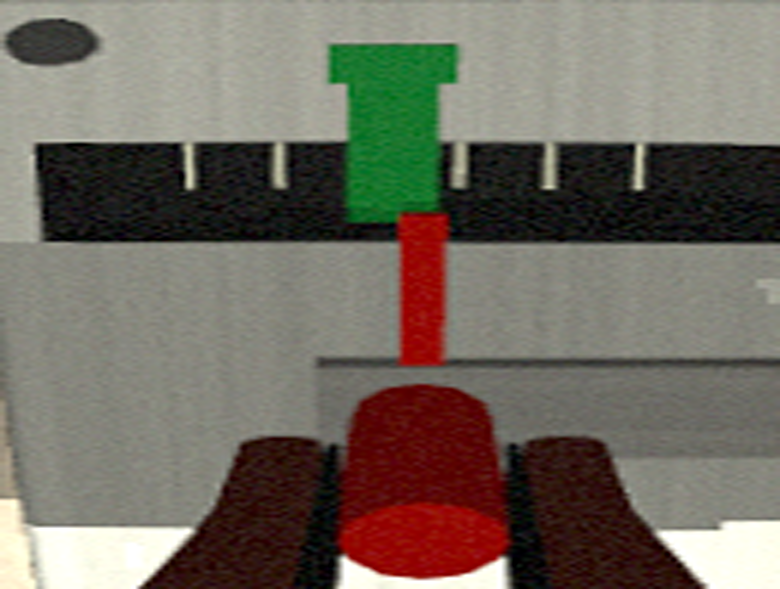

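```bash
python3 -m crank '[[[0,-0.001,0],[0,0,0],0],[[0,-0.001,0],[0,0,0],0],[[0,-0.001,0],[0,0,0],0],[[0,-0.0005,0],[0,0,0],0],[[0,0,0],[0,0,0],0],[[0,0,0],[0,0,0],0],[[0,0,0],[0,0,0],0],[[0,0,0],[0,0,0],0]]'
python3 - <<'E'
from h import *
from workcell import vision
obs()
d=vision.get_image('wrist'); i=cv2.convertScaleAbs(d['img'],alpha=1.5); cv2.imwrite('pics/wrist15.png',i)
cv2.imwrite('pics/w15a.png',cv2.resize(i[110:300,210:340],None,fx=6,fy=3.1,interpolation=cv2.INTER_CUBIC))
d=vision.get_image('scene'); cv2.imwrite('pics/scene15.png',cv2.convertScaleAbs(cv2.resize(d['img'][120:300,100:400],None,fx=2.6,fy=2.6,interpolation=cv2.INTER_CUBIC),alpha=1.8))
d=vision.get_image('side'); cv2.imwrite('pics/side15.png',cv2.convertScaleAbs(cv2.resize(d['img'][110:330,225:375],None,fx=2.7,fy=2.7,interpolation=cv2.INTER_CUBIC),alpha=1.8))
E
```

```text
t: 21.0
ee_pos: [496.8, 72.5, 33.1]
orientation: [1.204, 1.211, -1.198]
ft_force: [8.5, -0.4, -4.5]
width: 14.8
t 21.0 pos [496.8  72.5  33.1] q [ 0.121  0.496  1.994 -0.     0.647  0.111] F [ 8.5 -0.4 -4.5] w 14.8
[[ 0.005  1.     0.01 ]
 [ 0.     0.01  -1.   ]
 [-1.     0.005 -0.   ]]
```

View pics/w15a.png

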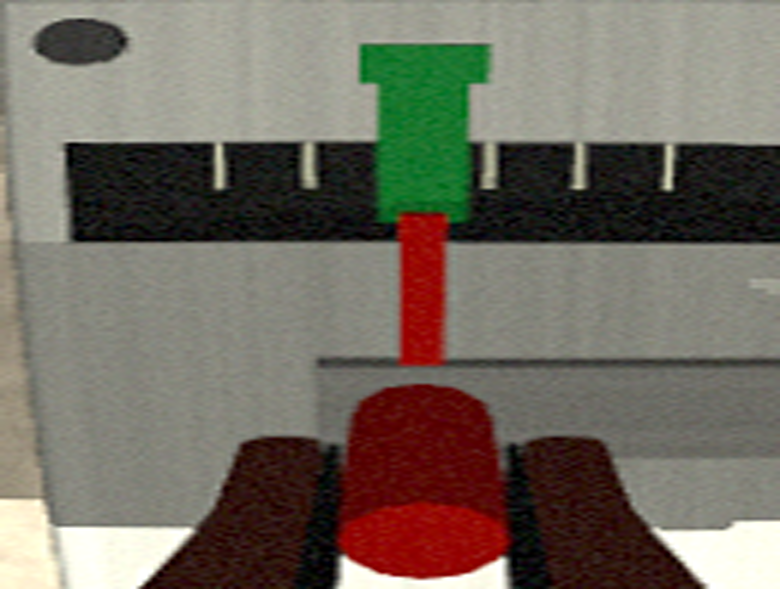

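View pics/scene15.png

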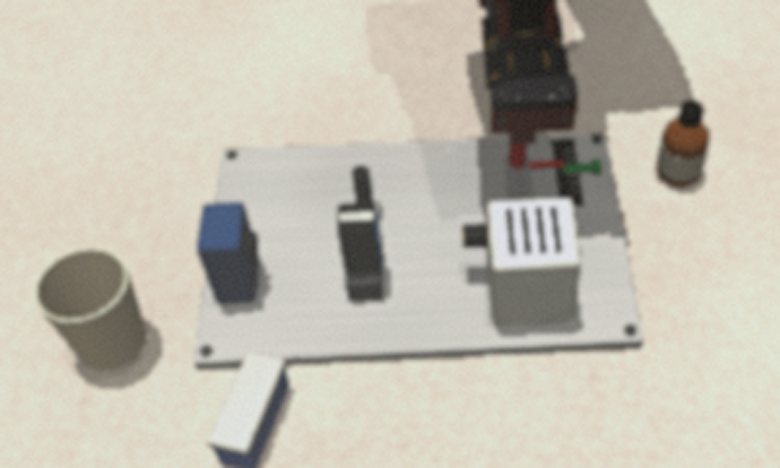

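View pics/side15.png

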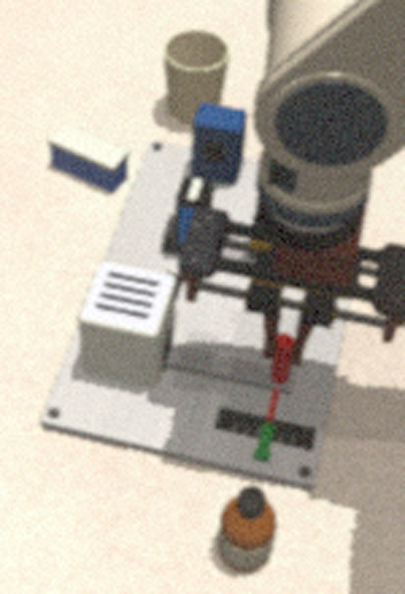

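```bash
python3 -m crank '[[[0,0,0],[0,0,0],0],[[0,0,0],[0,0,0],0],[[0,0,0],[0,0,0],0],[[0,0,0],[0,0,0],0],[[0,0,0],[0,0,0],0],[[0,0,0],[0,0,0],0],[[0,0,0],[0,0,0],0],[[0,0,0],[0,0,0],0]]'
python3 - <<'E'
from h import *
from workcell import vision
d=vision.get_image('wrist'); i=cv2.convertScaleAbs(d['img'],alpha=1.5)
cv2.imwrite('pics/w16a.png',cv2.resize(i[110:300,210:340],None,fx=6,fy=3.1,interpolation=cv2.INTER_CUBIC))
E
```

```text
t: 21.82
ee_pos: [496.8, 72.5, 33.1]
orientation: [1.204, 1.211, -1.198]
ft_force: [6.7, 0.8, -4.4]
width: 15.2
```

View pics/w16a.png

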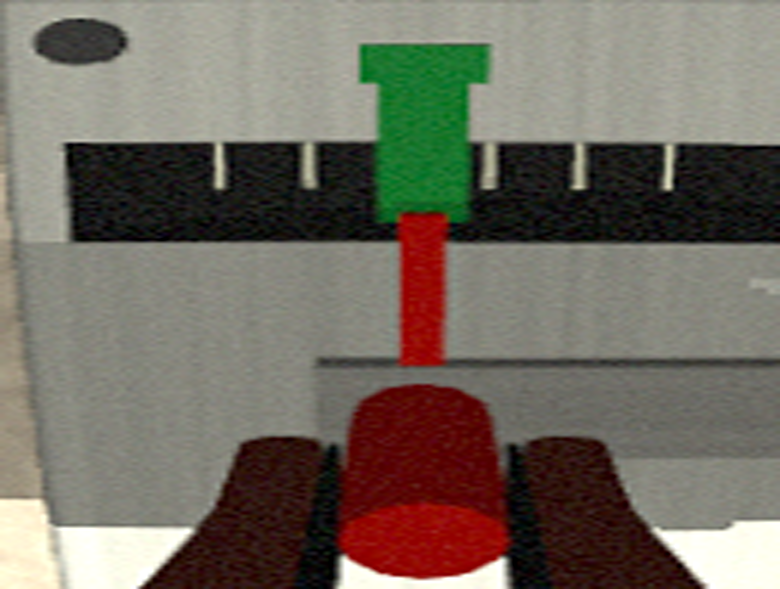

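The pointer (column 422) stands on the middle of the green mark (377–469), with no drift since the last picture.

```bash
python3 -c "
from workcell import workorder
print(workorder.close_job())"
```

```text
the job is handed in; nothing more can be done
None
```

The job is done and handed in at about 22 s, with the gripper still holding the shutter handle.

**Cell:** I gave it a quarter turn and stood it back on its seat, windows facing the lamp and the detector. The last wrist-camera check put it upright, within about 1 mm of the line through the jaws' middle.

**Loose jaw:** I pushed it by its post until the force rose to about 14 N, then backed off. The pictures show it tight against the cell with no gap.

**Shutter:** The pointer stands on the middle of the green mark to within about 0.2 mm, and did not drift over an extra 0.8 s of holding.

**Bystanders:** The cup, bottle and slide box look unmoved in the last scene and side pictures.

**What disagreed:**
- **Finger length:** the fingers end about 27 mm short of the stated tool point in the camera pictures. My first push at the jaw post therefore passed over its top without touching it. I repeated it lower, and it worked.
- **Bench position:** my estimates from the different views differed by 1 to 2 mm. I used the average for sideways placement.

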